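Stand a gel cassette upright in its clamp stand

ROBOT

A 6-joint arm with a two-finger parallel gripper is mounted at the origin on the work surface. World frame = base frame: x ahead of the robot, y to its left, z up, the work surface at z = 0. Lengths are in m, angles in rad, forces in N, time in s.
With the tool pointing down it reaches from about 0.325 to 0.875 m from the base axis. Payload 4.4 kg.
Tool frame: the origin (TCP) lies between the finger pads; the fingertips stand r.nose_length ahead of it and the grasp point (between the pads) lies 3 mm ahead of it (r.nose_length is the distance from the TCP to the fingertips, in m); y points along the fingers, z is the direction in which the jaws open and shut, and the axes are right-handed (so a half turn about y gives the same grasp; the last joint's range is limited). The gripper opens to 85 mm and grips with 20 to 120 N. Pads are 22 mm wide; open, the fingers measure 114 mm over their backs; the gripper's body (76 mm by 85 mm) begins 54 mm behind the grasp point. The pads swing forward as they close: fully open they stand 13 mm farther back than shut.
Start: joints at [-1.341, 0.207, 1.542, -0, 1.393, -0.15], TCP at [0.214, -0.534, 0.215] pointing down, gripper open.
Joint ranges: [-2.73, 2.73], [-0.86, 2.22], [0.23, 2.46], [-1.11, 4.25], [0.08, 2.63], [-2.82, 2.82]. Speed limits (rad/s): [2.79, 2.79, 3.14, 3.14, 3.14, 3.14].

INTERFACE

Orientations are given as a unit quaternion [w, x, y, z].
In Python, from cell import r, viewer gives the robot as it stands.
- The arm moves only by the tool play_rows, never from a script. Its argument "rows" is one flat list of numbers, 7 for each row, row after row: the opening, from 0 (shut) to 1 (fully open), then the shift along the world's x, y, z in cm, then the turn, a rotation vector about the world's x, y, z in rad. A call has 1 to 20 rows; each row shifts and turns the commanded pose from where the row before left it; what a row does not reach is not made up. A row lasts 1/10 s, in which the tool goes at most 50 mm and 8.59 degrees, less where a joint would pass 70% of its speed; a pose out of reach is approached as far as the arm can. A call is refused whole if a number of a shift passes 5 or a number of a turn 0.15, either way. A call with a gripper value outside its range is refused whole. The fingers move at their own pace and stop on an object; "grip_force" is the grip in N (left out, the last holds). Time passes only in rows, so rows that do not move let the fingers close. It gives the time, the measured TCP pose, the force and the opening at its end, in the units of the state.
- r.observe(): the state, without advancing time (a new reading comes with each control period).
- viewer.grab_frame(name): name is "scene" or "top" or "wrist"; returns (picture, depth): 420x560x3 uint8, red, green, blue; 420x560 float32, m along the optical axis (not along the pixel's ray), 0 where there is no reading.
- viewer.camera_params(name): a dict with "intrinsics" (3x3 intrinsics, pixels), "R" (3x3) and "t" (3): a world point X has camera coordinates R X + t. Camera axes: x right, y down, z forward; pixel columns grow to the right and rows downward; lengths in m; the calibration is good to about 2 mm. A picture is of the moment at which its call begins: read the wrist's pose just before it. camera_params takes no time and is no camera call; for the wrist camera it gives the pose at the moment of the call.
- r.hand_in(): hands the job in, once; it reports no verdict.
The state is a dict: "t": time; "qpos": joint angles; "qd": joint speeds; "tau": joint torques, N m; "ee_pos": TCP position; "ee_rot": TCP orientation; "ft_force": force on the tool from outside, world axes, zero at the start; "torque": the same for the moment, N m; "gripper_width": opening from 0.0 (shut) to 1.0 (fully open).
Only numpy, scipy, OpenCV 4.12 (cv2) and the standard library are available. Lean on these libraries where they do the work, as an engineer would, in place of code of your own. Each camera call takes 0.05 s, during which the arm holds its last target.

TASK

Pull the wide gel cassette out of its gap in the drying block by its exposed top edge, lower it foot first into the middle of the groove of the clamp stand and let go of it there. Then push the sliding clamp up until its sprung pad pinches the cassette upright and flat against the backstop, firmly but gently: the pad must be clearly pressed in, never rammed hard. Do not drop the cassette, and leave the narrow cassette and everything else on the bench alone.

Things in the scene. Friction and masses are not known exactly. Their poses are not given: they have to be found in the camera images.
- cassette_mid (a point): Centre of the WIDE gel cassette, the one to move: flat upright glass sandwich with grey edge strips, 100 mm wide (y), 10 thick (x), 110 tall (z), 0.11 to 0.23 kg. Its lower edge is a round bead (radius 5), so it hardly stands alone; it leans on what is beside it. Starts in either gap of the drying block, upright or leaning up to 4 degrees, 32 mm of its top showing.
- cassette_foot (a point): Middle of the wide cassette's lower edge, 55 mm below its centre; same axes.
- small_cassette_mid (a point): Centre of the NARROW gel cassette (64 mm wide, 10 mm thick, 110 mm tall), which stays in the other gap of the drying block.
- rack: Fixed white drying block, 125 mm (x) by 116 mm (y), 84 mm tall; origin at the centre of its underside. Two gaps run along its y, centred at x = -35 and x = +35 mm, each 15 mm wide, open above, floor at z = 6 mm, closed at the ends (108 mm long inside). 60 mm is free between the two cassettes' tops.
- stand: Fixed grey clamp stand; origin at table level under the foot groove, x pointing from the clamp to the backstop (an upright aluminium plate 100 mm wide, top at z = 75 mm, beyond the groove). Deck top z = 22 mm, 130 mm wide from x = -30 to 55 mm; a 60 mm wide track for the clamp runs back to x = -155 mm.
- groove_mid (a point): Middle of the foot groove's floor, 10 mm above the table; axes as the stand. The groove runs 112 mm along y, 12 mm deep. Its wall on the clamp side is at x = -8 mm; its other wall is the flat backstop, left anywhere from x = +8 to +18 mm: not reported, to be felt. The backstop holds firm (80 N) and need not be moved.
- clamp_push (a point): Middle of the rear face of the sliding white clamp's upright push plate (50 mm wide, 10 thick, z = 24 to 64 mm above the table); x points to the backstop. The clamp slides only along the stand's x, 50 mm at most, takes about 8 N and stays where left. Starts at x = -115 to -109 mm in the stand's frame. The clamp is nowhere higher than 65 mm above the table.
- clamp_pad: Sprung rubber pad on the clamp's front, 70 mm wide, z = 27 to 65 mm above the table. Its face lies 87 mm ahead of clamp_push (at x = -28 mm in its own frame, x to the backstop). Pressed, it gives 1 mm per N, from 1 N up, for 8 mm, then is hard: pushing takes 8 N, rising 1 N per mm once the cassette is pinched. Its spring keeps the pinch when the clamp is let go.
- white_bottle_mid (a point): Bystander, leave alone: round white plastic jar with a lid, 64 mm across, 120 mm tall, upright; centre.
- amber_bottle_mid (a point): Bystander, leave alone: amber glass bottle, 56 mm across, 110 mm tall, upright; centre.
- beaker_mid (a point): Bystander, leave alone: open glass beaker, 72 mm across, 90 mm tall, upright; centre.
- pen_mid (a point): Bystander, leave alone: grey marker pen with a black cap, 130 mm long, 16 mm thick, lying; centre.
- tube_mid (a point): Bystander, leave alone: capped sample tube 108 mm long, 33 mm thick at its cap, lying; centre.
- jar_mid (a point): Bystander, leave alone: small white jar with a lid, 60 mm across, 75 mm tall, upright; centre.
Things that resemble listed ones, but are neither listed nor needed, are in the scene too. Leave any red or turquoise look-alike of the stand alone. Leave any turquoise look-alike of the rack alone.

How it is judged:
By the outcome, as a careful person would: the job done as asked, in the order asked, and still so for the second after the job is handed in, with the robot touching nothing.
It also fails if it takes over 64 s, if anything falls off the work surface, if the arm or the gripper's body presses on something with over 40 N, if the wrist force passes 120 N, or if a joint passes its speed limit or range.

## Working session

There is one attempt and no reset: what is moved stays moved. The work goes in short steps, Python scripts to look and compute and a tool call to move; the robot and the scene stay as the last step left them, time stands still between calls to the robot, and variables do not carry over. Pictures are saved under pics/ and viewed, and the job is handed in when it is done.

Besides the shell and the picture viewer there is one more tool, called after "Call:" as name(argument=value, ...) on one line, values as JSON. play_rows: Moves the arm, as the interface text tells. Its arguments: {"type":"object","properties":{"rows":{"type":"array"},"grip_force":{"type":"number"}},"required":["rows"]}

```bash
mkdir -p pics; ls; cat > h.py <<'E'
import numpy as np, cv2
from cell import r, viewer
def grab(n,save=None):
    P=viewer.camera_params(n); im,d=viewer.grab_frame(n)
    np.savez(f'{save or n}.npz',im=im,d=d,K=P['intrinsics'],R=P['R'],t=P['t'])
    if save: cv2.imwrite(f'pics/{save}.png',im[:,:,::-1])
def load(s):
    z=np.load(f'{s}.npz'); return z
def world(z):
    d=z['d'];h,w=d.shape;u,v=np.meshgrid(np.arange(w),np.arange(h))
    K=z['K'];c=np.stack([(u-K[0,2])/K[0,0]*d,(v-K[1,2])/K[1,1]*d,d],-1)
    return (c-z['t'].reshape(3))@z['R']
def proj(z,X):
    c=np.atleast_2d(X)@z['R'].T+z['t'].reshape(3); p=c@z['K'].T; return p[:,:2]/p[:,2:]
E
python3 - <<'E'
from h import *
grab('scene','scene0');grab('top','top0')
for n in('scene','top','wrist'):
    P=viewer.camera_params(n);print(n,np.round(P['intrinsics'],1).tolist(),np.round(P['R'],3).tolist(),np.round(P['t'],3).tolist())
o=r.observe();print(o,r.nose_length)
E
```

```text
pics
scene [[419.6, 0.0, 272.8], [0.0, 419.6, 208.9], [0.0, 0.0, 1.0]] [[-0.853, 0.521, -0.014], [0.447, 0.718, -0.534], [-0.269, -0.462, -0.845]] [0.463, -0.215, 1.225]
top [[500.8, 0.0, 277.5], [0.0, 500.8, 215.1], [0.0, 0.0, 1.0]] [[-0.016, -1.0, -0.004], [-0.986, 0.017, -0.169], [0.169, 0.001, -0.986]] [0.027, 0.553, 1.392]
wrist [[293.7, 0.0, 276.8], [0.0, 293.7, 210.3], [0.0, 0.0, 1.0]] [[0.371, -0.928, -0.003], [-0.89, -0.357, 0.285], [-0.265, -0.103, -0.959]] [-0.574, -0.037, 0.379]
{'t': 0.1, 'qpos': array([-1.34052114e+00,  2.07329209e-01,  1.54284060e+00, -1.10243241e-05,
        1.39352698e+00, -1.50475783e-01]), 'qd': array([-0.0011844 , -0.00225568, -0.00538579,  0.00022753,  0.00151376,
       -0.00037598]), 'tau': array([-4.16389512e-04, -3.84092438e+01, -2.92546266e+01, -2.62081567e-04,
        4.86637757e-03, -5.62990166e-06]), 'ee_pos': array([ 0.21350893, -0.53309571,  0.21373111]), 'ee_rot': array([ 0.13377122, -0.13383824,  0.69507432, -0.69358797]), 'ft_force': array([ 0.64454444, -0.38507295,  0.31296379]), 'torque': array([-0.00848611,  0.00793468, -0.04116276]), 'gripper_width': 1.0010368996753225} 0.022
```

View pics/scene0.png

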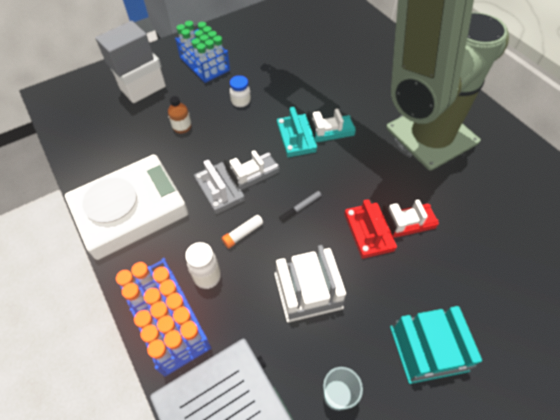

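View pics/top0.png

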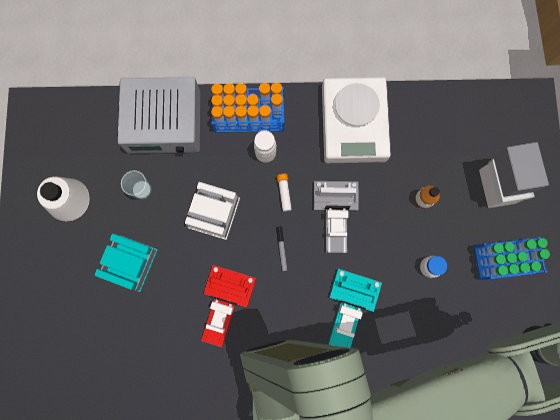

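```bash
python3 - <<'E'
from h import *
z=load('top0');im=z['im'][:,:,::-1]
a=cv2.resize(im[170:250,170:260],None,fx=6,fy=6,interpolation=cv2.INTER_CUBIC)
b=cv2.resize(im[170:260,300:375],None,fx=6,fy=6,interpolation=cv2.INTER_CUBIC)
cv2.imwrite('pics/c1.png',a);cv2.imwrite('pics/c2.png',b)
W=world(z)
# orthographic height map of rack from both cams
for s,box in (('rack',(0.35,0.68,0.02,0.32)),):
  for n in('top0','scene0'):
    zz=load(n);w=world(zz).reshape(-1,3);c=zz['im'].reshape(-1,3)
    for nm,bx in(('rack',(.4,.7,0.05,.35)),('stand',(.35,.7,-.3,0.0))):
        m=(w[:,0]>bx[0])&(w[:,0]<bx[1])&(w[:,1]>bx[2])&(w[:,1]<bx[3])&(w[:,2]>.012)&(zz['d'].reshape(-1)>0)
        print(n,nm,m.sum(),w[m].min(0),w[m].max(0))
for p in [(212,210),(219,188),(207,232),(336,190),(337,215),(337,240),(283,190),(281,250)]:
    print(p,W[p[1],p[0]])
E
```

```text
top0 rack 2012 [0.40024897 0.12281911 0.01200727] [0.64518025 0.28229019 0.12411939]
top0 stand 2609 [ 0.35002759 -0.27466419  0.01203984] [ 6.79863607e-01 -5.40699415e-04  8.13473177e-02]
scene0 rack 3680 [0.40004747 0.13525908 0.01206678] [0.65102287 0.27971175 0.12141267]
scene0 stand 3310 [ 0.35006331 -0.2800549   0.01202801] [ 6.83420632e-01 -9.10900724e-06  8.05141961e-02]
(212, 210) [0.56529689 0.20217672 0.08235768]
(219, 188) [0.62857062 0.18289341 0.08103171]
(207, 232) [0.51069054 0.22353467 0.02829101]
(336, 190) [ 0.61921213 -0.14929746  0.07166953]
(337, 215) [ 0.54872461 -0.15076897  0.06129762]
(337, 240) [ 0.48191111 -0.15282311  0.02175129]
(283, 190) [0.63134861 0.0011422  0.02877479]
(281, 250) [0.45629042 0.00999989 0.01412085]
```

View pics/c1.png

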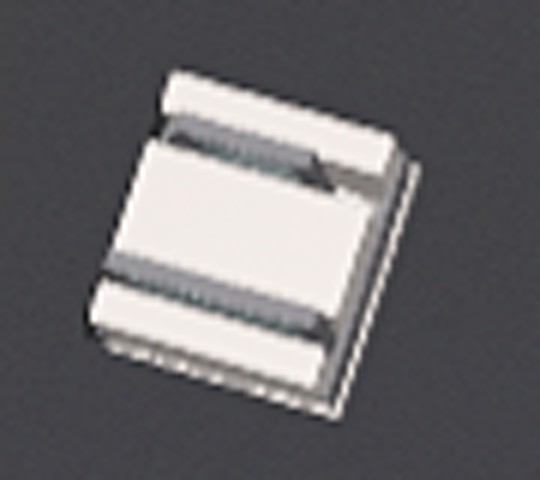

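View pics/c2.png

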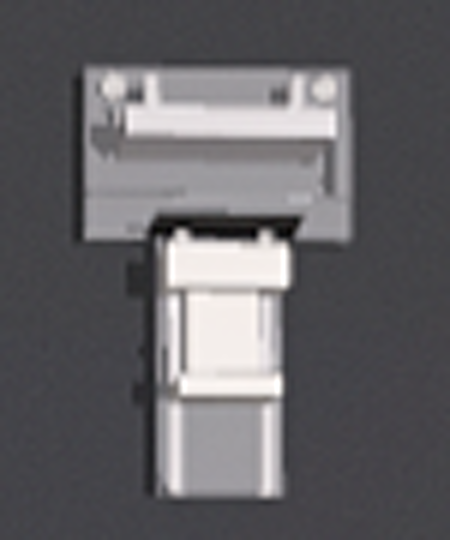

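```bash
python3 - <<'E'
from h import *
o=r.observe()
P=viewer.camera_params('wrist');C=-P['R'].T@P['t'];print('wristcam',C,C-o['ee_pos'],'fwd',P['R'][2])
from scipy.spatial.transform import Rotation as Ro
q=o['ee_rot'];print(Ro.from_quat([q[1],q[2],q[3],q[0]]).as_matrix().round(3))
for n in('top0','scene0'):
    zz=load(n);w=world(zz).reshape(-1,3)
    def sel(bx,zl,zh):
        m=(w[:,0]>bx[0])&(w[:,0]<bx[1])&(w[:,1]>bx[2])&(w[:,1]<bx[3])&(w[:,2]>zl)&(w[:,2]<zh);return w[m]
    for nm,bx,zl,zh in(('racktop',(.47,.66,0.12,.3),.076,.09),('cass',(.47,.66,0.12,.3),.108,.13),('cassN',(.47,.57,0.12,.3),.108,.13),('cassF',(.57,.66,0.12,.3),.108,.13),('deck',(.55,.69,-.23,-.05),.017,.03),('bstop',(.57,.69,-.23,-.07),.066,.085),('clampT',(.45,.58,-.23,-.07),.055,.07),('track',(.4,.58,-.23,-.07),.01,.03)):
        p=sel(bx,zl,zh)
        if len(p)<5: print(n,nm,len(p));continue
        rc=cv2.minAreaRect(p[:,:2].astype(np.float32)*1000);print(n,nm,len(p),'z',p[:,2].mean().round(4),np.round(rc[0],1),np.round(rc[1],1),round(rc[2],1))
E
```

```text
wristcam [ 0.2807324  -0.50653844  0.37278376] [0.06722347 0.02655727 0.15905266] fwd [-0.26540392 -0.1034407  -0.95857226]
[[-0.928 -0.     0.372]
 [-0.372  0.002 -0.928]
 [-0.    -1.    -0.002]]
top0 racktop 1294 z 0.0832 [571.1 208.3] [112.6 125.3] 72.1
top0 cass 226 z 0.1151 [570.9 206.7] [99.2 80.6] 72.4
top0 cassN 139 z 0.1154 [537.4 217.4] [99.2 10.6] 72.6
top0 cassF 87 z 0.1146 [606.  203.1] [65.5 11.3] 72.6
top0 deck 563 z 0.0219 [ 603.5 -154.2] [130.  104.1] 89.0
top0 bstop 199 z 0.0732 [ 597.9 -154.3] [97.5 55.6] 88.5
top0 clampT 259 z 0.061 [ 531.7 -152.3] [66. 87.] 89.3
top0 track 541 z 0.0219 [ 512.9 -153.1] [129.4 132.8] 89.5
scene0 racktop 2146 z 0.0847 [574.1 205.7] [113.5 125.6] 71.8
scene0 cass 410 z 0.1163 [573.9 203.7] [100.9  80.2] 71.8
scene0 cassN 251 z 0.1162 [540.9 214.6] [100.9  10.7] 71.8
scene0 cassF 159 z 0.1165 [609.3 200. ] [64.3 10.2] 72.3
scene0 deck 842 z 0.0236 [ 605.  -156.6] [133.4 108.5] 88.2
scene0 bstop 226 z 0.0746 [ 601.3 -155.4] [100.1  55.6] 88.6
scene0 clampT 307 z 0.0625 [ 535.8 -156. ] [74.2 87.5] 88.4
scene0 track 513 z 0.0227 [ 490.  -156.2] [179.9 128.7] 0.1
```

Call:
play_rows(rows=[1,3.15,3.03,0.78,0,0,0.1055,1,3.15,3.03,0.78,0,0,0.1055,1,3.15,3.03,0.78,0,0,0.1055,1,3.15,3.03,0.78,0,0,0.1055,1,3.15,3.03,0.78,0,0,0.1055,1,3.15,3.03,0.78,0,0,0.1055,1,3.15,3.03,0.78,0,0,0.1055,1,3.15,3.03,0.78,0,0,0.1055,1,3.15,3.03,0.78,0,0,0.1055,1,3.15,3.03,0.78,0,0,0.1055,1,3.15,3.03,0.78,0,0,0.1055,1,0,0,0,0,0,0,1,0,0,0,0,0,0])

```text
t: 1.4
ee_pos: [0.5604, -0.1996, 0.2999]
ee_rot: [0.493, -0.493, 0.507, -0.507]
ft_force: [-0.7, -0.0, -0.2]
gripper_width: 0.994
```

```bash
python3 - <<'E'
from h import *
from scipy.spatial.transform import Rotation as Ro
o=r.observe();q=o['ee_rot'];M=Ro.from_quat([q[1],q[2],q[3],q[0]]).as_matrix();print(o['ee_pos'],M.round(4).tolist(),np.degrees(np.arctan2(M[1,2],M[0,2])),o['qpos'],o['t'])
grab('wrist','wst');z=load('wst')
cv2.imwrite('pics/wst2.png',cv2.resize(z['im'][:,:,::-1],None,fx=1.4,fy=1.4))
E
```

```text
[ 0.56036982 -0.1996266   0.29993397] [[-0.0279, -0.0013, 0.9996], [-0.9996, 0.0, -0.0279], [0.0, -1.0, -0.0013]] -1.5962564287264611 [-4.87298173e-01  1.98735763e-01  1.37648704e+00 -6.09287818e-04
  1.56755073e+00 -4.59435920e-01] 1.4
```

View pics/wst2.png

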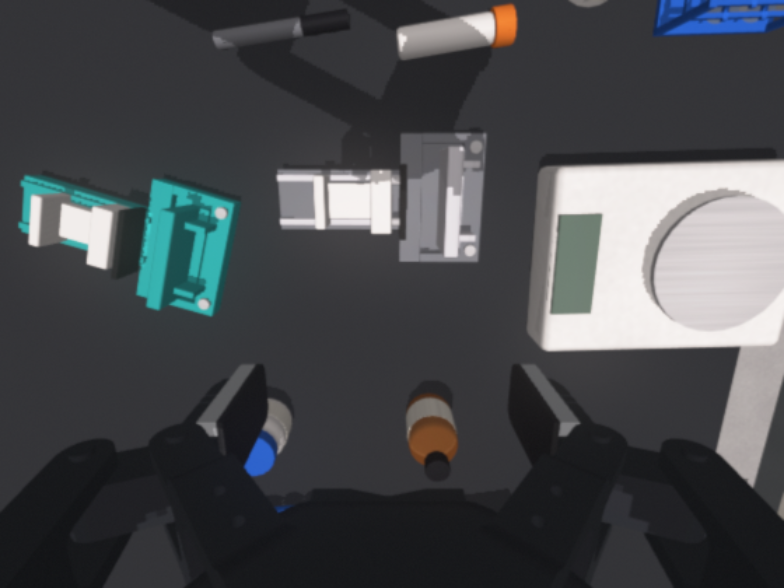

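```bash
cat >> h.py <<'E'
def sel(w,bx,zl,zh):
    m=(w[:,0]>bx[0])&(w[:,0]<bx[1])&(w[:,1]>bx[2])&(w[:,1]<bx[3])&(w[:,2]>zl)&(w[:,2]<zh);return w[m]
E
python3 - <<'E'
from h import *
z=load('wst');w=world(z).reshape(-1,3);w=w[z['d'].reshape(-1)>0]
for nm,bx,zl,zh in(('deckall',(.52,.69,-.24,-.07),.017,.03),('bstop',(.59,.64,-.23,-.07),.07,.085),('clampT',(.45,.585,-.23,-.07),.058,.07),('pad',(.54,.585,-.23,-.07),.055,.07),('plate',(.45,.51,-.23,-.07),.055,.07),('track',(.4,.55,-.23,-.07),.01,.03)):
    p=sel(w,bx,zl,zh)
    if len(p)<5: print(nm,len(p));continue
    rc=cv2.minAreaRect(p[:,:2].astype(np.float32)*1000);print(nm,len(p),'z',p[:,2].mean().round(4),np.round(rc[0],1),np.round(rc[1],1),round(rc[2],1),'x rng',np.percentile(p[:,0],[1,50,99]).round(4),'y',np.percentile(p[:,1],[1,99]).round(4))
# profile along x at y=-.155
for y in(-.155,-.19,-.115):
  s=w[(abs(w[:,1]-y)<.002)&(w[:,0]>.42)&(w[:,0]<.68)];s=s[np.argsort(s[:,0])]
  b=np.round(s[:,0]/.003)
  print(y,[(int(k*3),int(1000*s[b==k,2].max())) for k in np.unique(b)])
im=z['im'][85:195,190:355,::-1];cv2.imwrite('pics/wst3.png',cv2.resize(im,None,fx=4.8,fy=4.8,interpolation=cv2.INTER_CUBIC))
E
```

```text
deckall 3248 z 0.0224 [ 589. -155.] [129.3 138.7] 88.3 x rng [0.5227 0.5991 0.6579] y [-0.2198 -0.0914]
bstop 891 z 0.0747 [ 620.7 -155.9] [99.4 14.4] 88.3 x rng [0.6129 0.6203 0.6281] y [-0.205  -0.1072]
clampT 1220 z 0.0619 [ 534.4 -153.1] [69.4 86.8] 87.7 x rng [0.4917 0.5533 0.5775] y [-0.1864 -0.1226]
pad 944 z 0.0611 [ 560.8 -154.2] [69.4 34. ] 87.7 x rng [0.5445 0.558  0.5782] y [-0.1868 -0.1225]
plate 318 z 0.0634 [ 496.2 -152.3] [49.1 10.4] 88.4 x rng [0.4911 0.4969 0.5016] y [-0.1767 -0.1278]
track 1653 z 0.0233 [ 471.6 -151.6] [ 59.9 142.2] 88.3 x rng [0.4483 0.4759 0.5414] y [-0.1826 -0.1218]
-0.155 [(420, 0), (423, 1), (426, 1), (429, 1), (432, 0), (435, 1), (438, 0), (441, 1), (450, 22), (453, 23), (456, 23), (459, 23), (462, 23), (465, 22), (468, 22), (471, 22), (474, 23), (477, 23), (480, 22), (483, 23), (492, 64), (495, 64), (498, 65), (501, 63), (504, 39), (507, 39), (510, 39), (513, 39), (516, 39), (519, 38), (522, 39), (525, 38), (528, 38), (531, 38), (534, 38), (537, 38), (540, 39), (543, 39), (546, 61), (549, 61), (552, 60), (555, 61), (558, 61), (561, 61), (564
[... 1534 characters left out ...]
 0), (468, 1), (471, 0), (474, 1), (477, 2), (480, 0), (483, 0), (486, 1), (489, 0), (492, 1), (495, 0), (498, 1), (501, 1), (504, 0), (507, 0), (510, 2), (513, 0), (516, 1), (519, 1), (522, 0), (525, 0), (528, 1), (531, 0), (534, 0), (537, 1), (540, 1), (543, 1), (546, 0), (549, 1), (552, 0), (555, 0), (558, 0), (561, 1), (564, 0), (567, 0), (570, 0), (573, 0), (576, 24), (579, 22), (582, 22), (585, 22), (588, 22), (591, 23), (594, 23), (597, 20), (600, 11), (603, 11), (606, 11), (609, 10), (612, 11), (615, 74), (618, 76), (621, 76), (624, 76), (627, 75), (639, 22), (642, 22), (645, 22), (648, 22), (651, 23), (654, 23), (657, 22), (666, 0), (669, 0), (672, 2), (675, 0), (678, 0), (681, -1)]
```

View pics/wst3.png

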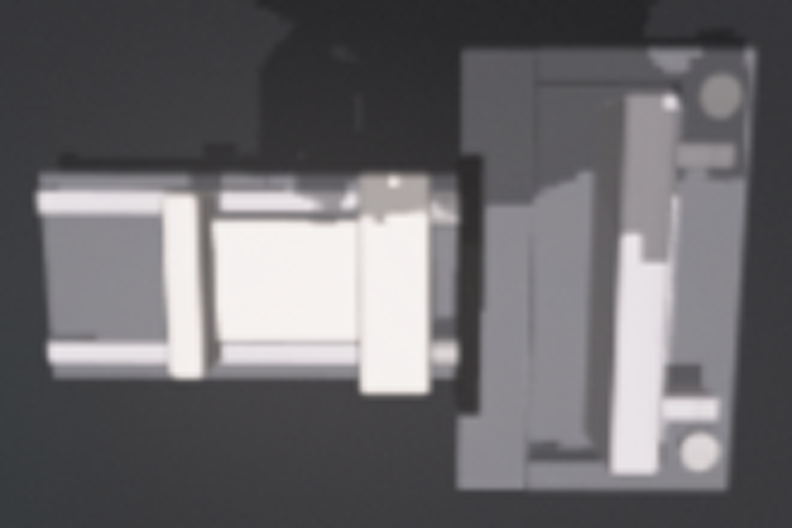

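Call:
play_rows(rows=[1,-0.5,4.37,0,0,0,-0.036,1,-0.5,4.37,0,0,0,-0.036,1,-0.5,4.37,0,0,0,-0.036,1,-0.5,4.37,0,0,0,-0.036,1,-0.5,4.37,0,0,0,-0.036,1,-0.5,4.37,0,0,0,-0.036,1,-0.5,4.37,0,0,0,-0.036,1,-0.5,4.37,0,0,0,-0.036,1,0,0,0,0,0,0,1,0,0,0,0,0,0])

```text
t: 2.45
ee_pos: [0.5196, 0.1484, 0.3001]
ee_rot: [-0.414, 0.415, -0.573, 0.573]
ft_force: [-0.1, -0.6, -0.5]
gripper_width: 0.999
```

```bash
cat >> h.py <<'E'
from scipy.spatial.transform import Rotation as Ro
def st():
    o=r.observe();q=o['ee_rot'];M=Ro.from_quat([q[1],q[2],q[3],q[0]]).as_matrix()
    print('t',round(o['t'],2),'tcp',o['ee_pos'].round(4),'jaw',np.degrees(np.arctan2(M[1,2],M[0,2])).round(2),'tooly',M[:,1].round(4),'F',o['ft_force'].round(2),'T',o['torque'].round(3),'w',round(o['gripper_width'],3));return o,M
E
python3 - <<'E'
from h import *
o,M=st();print(o['qpos'])
grab('wrist','wrk');z=load('wrk')
cv2.imwrite('pics/wrk2.png',cv2.resize(z['im'][:,:,::-1],None,fx=1.4,fy=1.4))
w=world(z).reshape(-1,3);w=w[z['d'].reshape(-1)>0]
for nm,bx,zl,zh in(('racktop',(.47,.66,0.12,.3),.079,.09),('cassN',(.47,.57,0.12,.3),.110,.13),('cassF',(.57,.66,0.12,.3),.110,.13)):
    p=sel(w,bx,zl,zh)
    rc=cv2.minAreaRect(p[:,:2].astype(np.float32)*1000);print(nm,len(p),'z',p[:,2].mean().round(4),np.round(rc[0],1),np.round(rc[1],1),round(rc[2],1))
# cassette side lean: points between z .088 and .113 on near cassette faces
ex=np.array([np.cos(np.radians(-18)),np.sin(np.radians(-18))]);ey=np.array([-ex[1],ex[0]])
q=(w[:,:2]-[.5725,.207]);a=q@ex;b=q@ey
m=(abs(b)<.07)&(abs(a)<.07)&(w[:,2]>.02)
for lo in(-.04,-.02,0,.02,.04):
    s=m&(abs(b-lo)<.003);k=np.round(a[s]/.002)
    print(lo,[(int(2*i),int(1000*w[s][k==i,2].max())) for i in np.unique(k)])
E
```

```text
t 2.45 tcp [0.5196 0.1484 0.3001] jaw -18.19 tooly [-9.e-04 -1.e-03 -1.e+00] F [-0.15 -0.64 -0.48] T [-0.042 -0.047 -0.034] w 0.999
[ 1.18520090e-01  7.96154547e-02  1.51041767e+00 -9.12563306e-04
  1.55259243e+00  4.35992242e-01]
racktop 7149 z 0.0838 [573.5 207. ] [112.2 125.2] 72.0
cassN 809 z 0.116 [539.8 216.8] [99.   9.9] 72.8
cassF 578 z 0.1157 [608.6 201.6] [63.2 10.5] 72.2
-0.04 [(-62, 81), (-60, 85), (-58, 85), (-56, 86), (-54, 85), (-52, 84), (-50, 85), (-48, 85), (-46, 85), (-44, 85), (-42, 85), (-38, 116), (-36, 117), (-34, 117), (-32, 116), (-30, 117), (-28, 115), (-26, 84), (-24, 84), (-22, 85), (-20, 85), (-18, 85), (-16, 85), (-14, 84), (-12, 84), (-10, 85), (-8, 85), (-6, 84), (-4, 85), (-2, 85), (0, 85), (2, 85), (4, 85), (6, 84), (8, 85), (10, 85), (12, 86), (14, 85), (16, 85), (18, 84), (20, 84), (22, 84), (24, 85), (26, 85), (28, 84), (44, 84), (46, 85), (48, 85), (50, 85), (52, 84), (54, 84), (56, 85), (58, 84), (60, 85), (62, 83), (64, 81)]
-0.02 [(-62, 81), (-60, 85), (-58, 84), (-56, 84), (-54, 84), (-52, 84), (-50, 85), (-48, 86), (-46, 84), (-44, 84), (-42
[... 1651 characters left out ...]
 84), (52, 84), (54, 85), (56, 84), (58, 85), (60, 84), (62, 84)]
0.04 [(-60, 84), (-58, 84), (-56, 85), (-54, 85), (-52, 84), (-50, 85), (-48, 84), (-46, 84), (-44, 84), (-42, 84), (-38, 116), (-36, 117), (-34, 116), (-32, 117), (-30, 117), (-26, 83), (-24, 85), (-22, 85), (-20, 85), (-18, 85), (-16, 85), (-14, 85), (-12, 84), (-10, 85), (-8, 85), (-6, 84), (-4, 85), (-2, 85), (0, 85), (2, 84), (4, 85), (6, 84), (8, 84), (10, 84), (12, 84), (14, 84), (16, 85), (18, 85), (20, 86), (22, 85), (24, 85), (26, 84), (28, 84), (30, 98), (32, 116), (34, 116), (36, 115), (38, 115), (40, 117), (44, 83), (46, 83), (48, 85), (50, 84), (52, 85), (54, 84), (56, 85), (58, 85), (60, 84), (62, 83), (64, 81)]
```

View pics/wrk2.png

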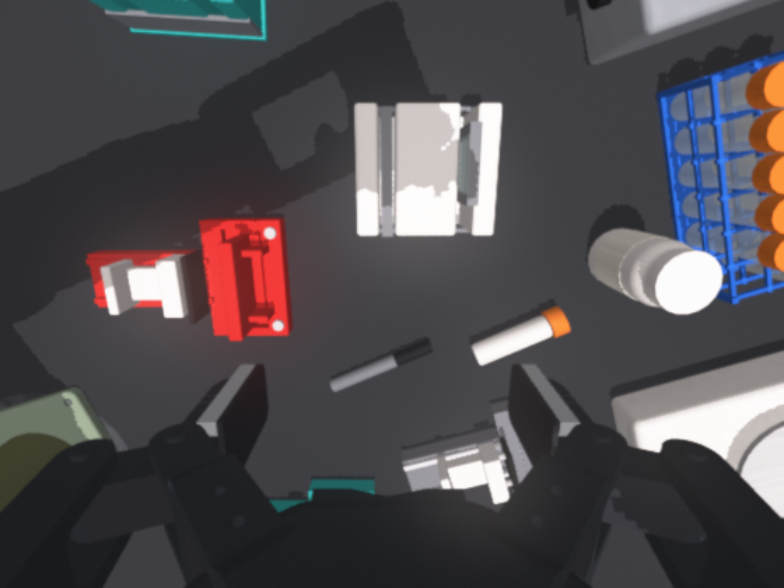

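Call:
play_rows(rows=[0.5,0.5,1.71,-2.5,0,0,0.0025,0.5,0.5,1.71,-2.5,0,0,0.0025,0.5,0.5,1.71,-2.5,0,0,0.0025,0.5,0.52,1.71,-2.5,0,0,0.0025,0.5,0,0,-2.5,0,0,0,0.5,0,0,-2,0,0,0,0.5,0,0,0,0,0,0,0.5,0,0,0,0,0,0])

```text
t: 3.3
ee_pos: [0.5408, 0.2157, 0.1555]
ee_rot: [0.416, -0.417, 0.571, -0.571]
ft_force: [0.1, -0.5, -0.1]
gripper_width: 0.497
```

```bash

python3 - <<'E'
from h import *
o,M=st()
grab('wrist','w3');z=load('w3')
cv2.imwrite('pics/w3b.png',cv2.resize(z['im'][:,:,::-1],None,fx=1.4,fy=1.4))
w=world(z).reshape(-1,3);w=w[z['d'].reshape(-1)>0]
for nm,bx,zl,zh in(('cassN',(.47,.575,0.12,.3),.112,.119),):
    p=sel(w,bx,zl,zh)
    rc=cv2.minAreaRect(p[:,:2].astype(np.float32)*1000);print(nm,len(p),'z',p[:,2].mean().round(4),np.round(rc[0],1),np.round(rc[1],1),round(rc[2],1))
E
```

```text
t 3.3 tcp [0.5408 0.2157 0.1555] jaw -17.77 tooly [-7.e-04 -5.e-04 -1.e+00] F [ 0.14 -0.47 -0.13] T [ 0.034 -0.037  0.012] w 0.497
cassN 1791 z 0.1159 [539.8 216.7] [100.1   9.5] 72.5
```

View pics/w3b.png

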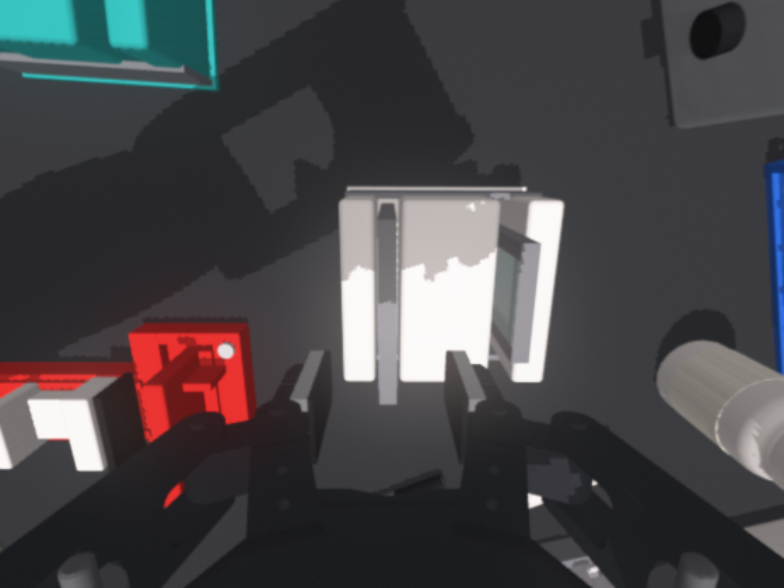

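Call:
play_rows(rows=[0.5,-0.1,0.1,-2,0,0,0,0.5,0,0,-1.5,0,0,0,0.5,0,0,-0.85,0,0,0,0.5,0,0,0,0,0,0,0.5,0,0,0,0,0,0], grip_force=40)

```text
t: 3.85
ee_pos: [0.5397, 0.2185, 0.1124]
ee_rot: [-0.418, 0.417, -0.571, 0.571]
ft_force: [0.5, 0.1, 0.5]
gripper_width: 0.496
```

Call:
play_rows(rows=[0.3,0,0,0,0,0,0,0.2,0,0,0,0,0,0,0,0,0,0,0,0,0,0,0,0,0,0,0,0,0,0,0,0,0,0,0,0,0,0,0,0,0,0], grip_force=40)

```text
t: 4.45
ee_pos: [0.5394, 0.2185, 0.1121]
ee_rot: [-0.418, 0.418, -0.571, 0.571]
ft_force: [0.8, -0.2, 0.4]
gripper_width: 0.004
```

```bash

python3 - <<'E'
from h import *
o,M=st()
grab('wrist','w4');z=load('w4')
cv2.imwrite('pics/w4b.png',cv2.resize(z['im'][:,:,::-1],None,fx=1.4,fy=1.4))
grab('scene','s4');z=load('s4')
cv2.imwrite('pics/s4b.png',cv2.resize(z['im'][200:360,220:420,::-1],None,fx=4,fy=4))
E
```

```text
t 4.45 tcp [0.5394 0.2185 0.1121] jaw -17.62 tooly [ 0.  0. -1.] F [ 0.78 -0.17  0.35] T [ 0.015 -0.007 -0.017] w 0.004
```

View pics/w4b.png

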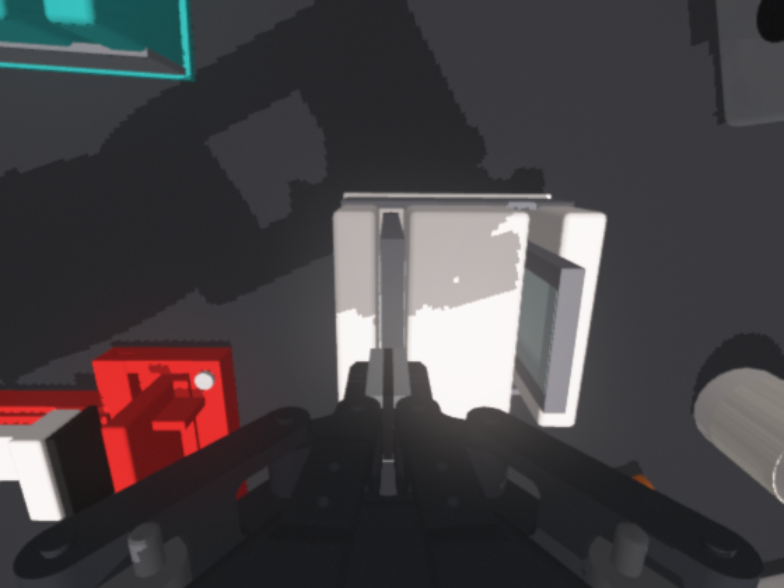

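View pics/s4b.png

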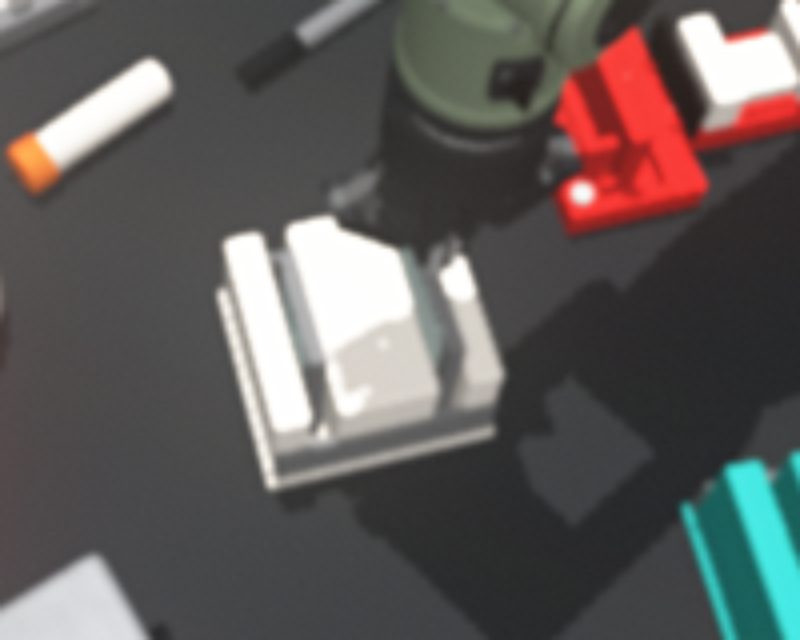

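```bash

python3 - <<'E'
from h import *
z=load('w4');W=world(z)
for v in (200,225,245,252,258,265,272,280,290,300,310,320,330,335,340,345,350):
    print(v,[tuple((W[v,u]*1000).astype(int)) for u in (262,270,275,278,281,286,292)])
cv2.imwrite('pics/w4c.png',cv2.resize(z['im'][230:370,220:340,::-1],None,fx=4.2,fy=4.2,interpolation=cv2.INTER_CUBIC))
E
```

```text
200 [(np.int64(536), np.int64(243), np.int64(82)), (np.int64(535), np.int64(227), np.int64(20)), (np.int64(547), np.int64(249), np.int64(115)), (np.int64(549), np.int64(248), np.int64(115)), (np.int64(551), np.int64(248), np.int64(116)), (np.int64(553), np.int64(247), np.int64(115)), (np.int64(555), np.int64(237), np.int64(82))]
225 [(np.int64(531), np.int64(227), np.int64(84)), (np.int64(528), np.int64(204), np.int64(19)), (np.int64(543), np.int64(235), np.int64(116)), (np.int64(545), np.int64(235), np.int64(115)), (np.int64(546), np.int64(234), np.int64(115)), (np.int64(549), np.int64(233), np.int64(114)), (np.int64(550), np.int64(221), np.int64(83))]
245 [(np.int64(526), np.int64(213), np.int64(83)), (np.int64(522), np.int64(185), np.int64(18)), (np.int64(539), np.int64(224), np.int64(116)), (np.int64(541), np.int64(223), np.int64(115)), (np.int64(543), np.int64(223), np.int64(116)), (np.int64(545), np.int64(221), np.int64(115)), (np.int64(546), np.int64(207), np.int64(83))]
252 [(np.int64(525), np.int64(208), np.int64(84)), (np.int64(539), np.int64(230), np.int64(138)), (np.int64
[... 3824 characters left out ...]
)), (np.int64(547), np.int64(229), np.int64(200))]
345 [(np.int64(538), np.int64(229), np.int64(199)), (np.int64(534), np.int64(211), np.int64(178)), (np.int64(487), np.int64(62), np.int64(0)), (np.int64(490), np.int64(61), np.int64(0)), (np.int64(493), np.int64(60), np.int64(1)), (np.int64(540), np.int64(210), np.int64(179)), (np.int64(546), np.int64(227), np.int64(201))]
350 [(np.int64(537), np.int64(226), np.int64(198)), (np.int64(533), np.int64(209), np.int64(178)), (np.int64(485), np.int64(56), np.int64(0)), (np.int64(488), np.int64(54), np.int64(0)), (np.int64(491), np.int64(53), np.int64(0)), (np.int64(540), np.int64(209), np.int64(181)), (np.int64(545), np.int64(223), np.int64(198))]
```

View pics/w4c.png

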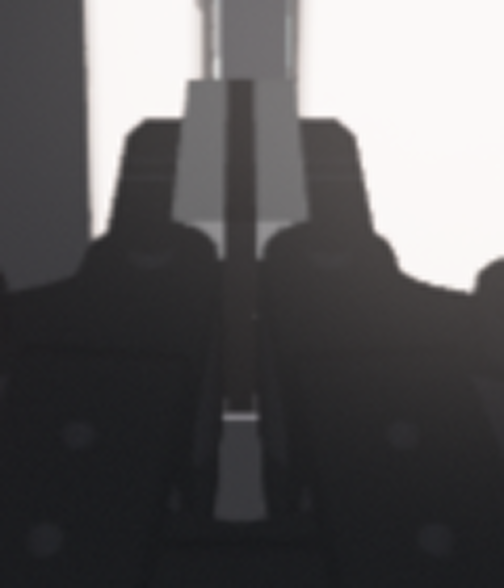

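```bash

python3 - <<'E'
from h import *
for n,tz in(('wst',.2999),('wrk',.3001),('w3',.1555),('w4',.1121)):
    z=load(n);W=world(z);C=-z['R'].T@z['t']
    sub=z['d'][200:300];m=(sub>0)&(sub<.22)
    P=W[200:300][m];print(n,'cam',C.round(4),'cam-tcp z',C[2]-tz,'near pts minz',np.percentile(P[:,2],[0,1,5]).round(4), 'rel tcp',P[:,2].min()-tz, 'mind',sub[sub>0].min())
z=load('s4');W=world(z).reshape(-1,3);p=W[(abs(W[:,0]-.5394)<.05)&(abs(W[:,1]-.2185)<.05)&(W[:,2]>.12)]
h,e=np.histogram(p[:,2],np.arange(.12,.4,.01));print(list(zip(e.round(2),h)))
b=p[p[:,2]<.19];print(b[np.argsort(b[:,2])][::8].round(3))
E
```

```text
wst cam [ 0.5625 -0.1272  0.459 ] cam-tcp z 0.15908697225836477 near pts minz [0.3288 0.3305 0.333 ] rel tcp 0.02890052496626533 mind 0.10586653
wrk cam [0.5423 0.2173 0.459 ] cam-tcp z 0.15890795934709262 near pts minz [0.3289 0.3305 0.3329] rel tcp 0.028812735456031302 mind 0.10611786
w3 cam [0.5629 0.2847 0.3145] cam-tcp z 0.1590296032444504 near pts minz [0.1022 0.1086 0.1149] rel tcp -0.05327049155273532 mind 0.10178517
w4 cam [0.5612 0.2875 0.2712] cam-tcp z 0.15906632530410444 near pts minz [0.0592 0.0771 0.0827] rel tcp -0.052943488861152035 mind 0.10190696
[(np.float64(0.12), np.int64(2)), (np.float64(0.13), np.int64(13)), (np.float64(0.14), np.int64(25)), (np.float64(0.15), np.int64(25)), (np.float64(0.16), np.int64(22)), (np.float64(0.17), np.int64(42)), (np.float64(0.18), np.int64(113)), (np.float64(0.19), np.int64(75)), (np.float64(0.2), np.int64(98)), (np.float64(0.21), np.int64(98)), (np.float64(0.22), np.int64(97)), (np.float64(0.23), np.int64(61)), (np.float64(0.24), np.int64(40)), (np.float64(0.25), np.int64(14)), (np.float64(0.26), np.int64(95)), (np.float64(0.27),
[... 385 characters left out ...]
p.int64(144)), (np.float64(0.39), np.int64(60))]
[[0.547 0.241 0.12 ]
 [0.542 0.227 0.139]
 [0.547 0.226 0.141]
 [0.548 0.221 0.143]
 [0.53  0.226 0.146]
 [0.547 0.22  0.151]
 [0.554 0.22  0.152]
 [0.551 0.22  0.154]
 [0.548 0.224 0.159]
 [0.538 0.227 0.163]
 [0.54  0.226 0.166]
 [0.531 0.232 0.171]
 [0.553 0.225 0.175]
 [0.533 0.231 0.177]
 [0.54  0.23  0.178]
 [0.541 0.227 0.179]
 [0.522 0.234 0.18 ]
 [0.539 0.229 0.181]
 [0.548 0.227 0.182]
 [0.573 0.219 0.183]
 [0.561 0.219 0.183]
 [0.559 0.216 0.184]
 [0.556 0.218 0.185]
 [0.561 0.215 0.185]
 [0.516 0.236 0.185]
 [0.564 0.212 0.186]
 [0.52  0.234 0.187]
 [0.568 0.207 0.187]
 [0.566 0.201 0.188]
 [0.575 0.217 0.189]
 [0.506 0.24  0.19 ]]
```

Call:
play_rows(rows=[0.5,0,-0.15,0,0,0,0,0.5,0,0,0,0,0,0,0.5,0,0,0,0,0,0,0.5,0,0,0,0,0,0,0.5,0,0,-1.5,0,0,0,0.5,0,0,-1,0,0,0,0.5,0,0,-0.5,0,0,0,0.5,0,0,0,0,0,0], grip_force=40)

```text
t: 5.35
ee_pos: [0.5379, 0.2166, 0.08]
ee_rot: [0.416, -0.419, 0.571, -0.57]
ft_force: [-1.3, 0.8, 0.2]
gripper_width: 0.503
```

```bash

python3 - <<'E'
from h import *
o,M=st()
grab('wrist','w5');z=load('w5')
cv2.imwrite('pics/w5b.png',cv2.resize(z['im'][:,:,::-1],None,fx=1.4,fy=1.4))
W=world(z)
m=(z['d']>0)&(z['d']<.22);
for v in range(225,300,6):
    us=np.where(m[v])[0]; print(v,[(int(u),tuple(int(x*1000) for x in W[v,u])) for u in us[[0,len(us)//3,-1]]] if len(us) else '')
E
```

```text
t 5.35 tcp [0.5379 0.2166 0.08  ] jaw -17.62 tooly [-3.7e-03 -9.0e-04 -1.0e+00] F [-1.3   0.8   0.24] T [ 0.004 -0.017 -0.008] w 0.503
225 [(233, (518, 240, 81)), (307, (559, 228, 83)), (453, (637, 203, 83))]
231 [(234, (518, 236, 82)), (306, (557, 225, 84)), (452, (636, 199, 82))]
237 [(234, (516, 233, 80)), (308, (557, 221, 83)), (451, (635, 195, 81))]
243 [(234, (515, 229, 81)), (306, (555, 218, 84)), (449, (633, 193, 83))]
249 [(234, (514, 226, 81)), (306, (554, 214, 84)), (448, (632, 189, 82))]
255 [(220, (514, 235, 108)), (297, (548, 212, 83)), (447, (631, 186, 83))]
261 [(209, (507, 233, 107)), (289, (546, 225, 115)), (446, (630, 182, 83))]
267 [(203, (506, 234, 113)), (284, (543, 223, 116)), (444, (628, 178, 83))]
273 [(200, (506, 233, 118)), (282, (541, 221, 116)), (444, (627, 174, 83))]
279 [(197, (506, 234, 125)), (280, (539, 218, 115)), (443, (626, 170, 82))]
285 [(194, (506, 233, 129)), (277, (537, 215, 115)), (441, (625, 167, 83))]
291 [(184, (508, 238, 142)), (268, (524, 193, 80)), (440, (623, 164, 83))]
297 [(134, (492, 243, 146)), (250, (513, 194, 84)), (439, (622, 160, 83))]
```

View pics/w5b.png

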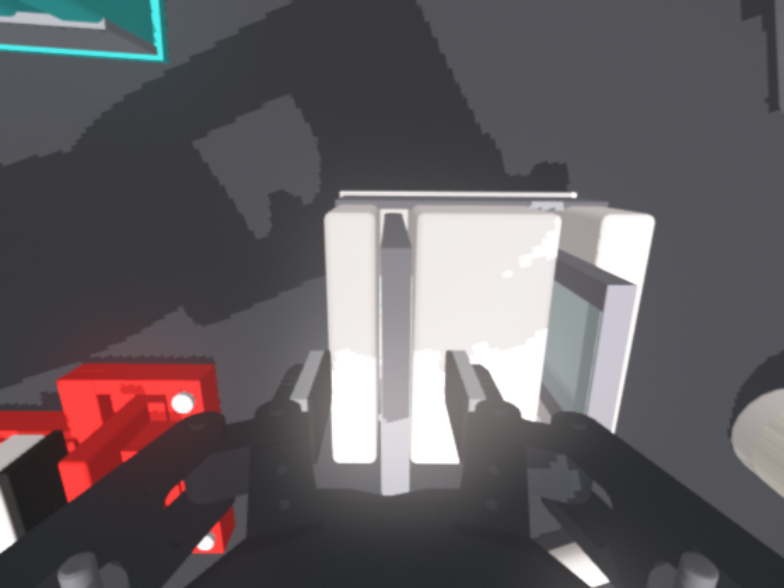

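Call:
play_rows(rows=[0.5,0.15,0,-0.7,0,0,0,0.5,0,0,-0.7,0,0,0,0.5,0,0,0,0,0,0,0.5,0,0,0,0,0,0,0.3,0,0,0,0,0,0,0.2,0,0,0,0,0,0,0,0,0,0,0,0,0,0,0,0,0,0,0,0,0,0,0,0,0,0,0], grip_force=40)

```text
t: 6.3
ee_pos: [0.5412, 0.2171, 0.0685]
ee_rot: [-0.418, 0.417, -0.571, 0.571]
ft_force: [-0.6, 0.2, 1.6]
gripper_width: 0.106
```

```bash

python3 - <<'E'
from h import *
o,M=st()
grab('wrist','w6');z=load('w6')
cv2.imwrite('pics/w6b.png',cv2.resize(z['im'][:,:,::-1],None,fx=1.4,fy=1.4))
E
```

```text
t 6.3 tcp [0.5412 0.2171 0.0685] jaw -17.62 tooly [ 6.e-04  2.e-04 -1.e+00] F [-0.59  0.16  1.63] T [-0.001  0.143 -0.021] w 0.106
```

View pics/w6b.png

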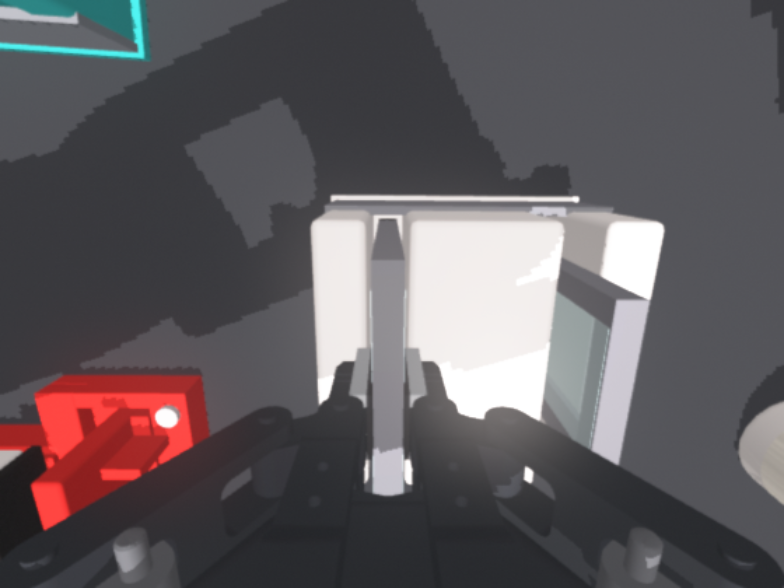

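Call:
play_rows(rows=[0,0,0,0.5,0,0,0,0,0,0,1,0,0,0,0,0,0,1.5,0,0,0,0,0,0,1.5,0,0,0,0,0,0,1.5,0,0,0,0,0,0,2,0,0,0,0,0,0,2,0,0,0,0,0,0,2,0,0,0,0,0,0,2,0,0,0,0,0,0,0,0,0,0,0,0,0,0,0,0,0])

```text
t: 7.45
ee_pos: [0.5412, 0.2171, 0.2091]
ee_rot: [-0.418, 0.417, -0.57, 0.571]
ft_force: [-0.5, 0.0, -1.7]
gripper_width: 0.111
```

```bash

python3 - <<'E'
from h import *
o,M=st()
grab('wrist','w7');grab('scene','s7');z=load('w7');o,M=st()
a=cv2.resize(z['im'][:,:,::-1],None,fx=.7,fy=.7);z=load('s7');b=cv2.resize(z['im'][:,:,::-1],None,fx=.7,fy=.7)
cv2.imwrite('pics/w7b.png',np.hstack([a,b]))
E
```

```text
t 7.45 tcp [0.5412 0.2171 0.2091] jaw -17.62 tooly [ 1.8e-03  4.0e-04 -1.0e+00] F [-0.54  0.04 -1.74] T [ 0.014  0.015 -0.04 ] w 0.111
t 7.55 tcp [0.54   0.2168 0.2069] jaw -17.62 tooly [-2.2e-03 -5.0e-04 -1.0e+00] F [-0.48 -0.35 -1.59] T [0.059 0.006 0.002] w 0.112
```

View pics/w7b.png

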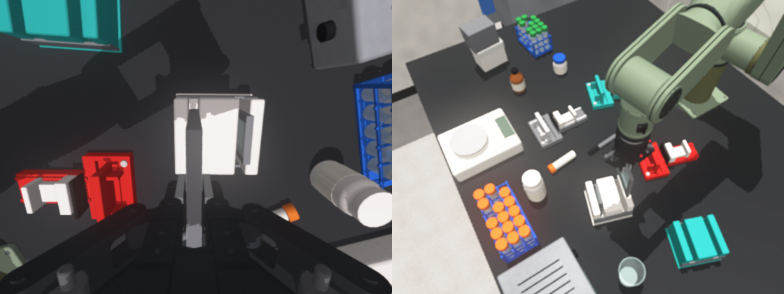

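Call:
play_rows(rows=[0,0.33,-2.07,0,0,0,0.0155,0,0.67,-4.13,0,0,0,0.031,0,0.67,-4.13,0,0,0,0.031,0,0.67,-4.13,0,0,0,0.031,0,0.67,-4.13,0,0,0,0.031,0,0.67,-4.13,0,0,0,0.031,0,0.67,-4.13,0,0,0,0.031,0,0.67,-4.13,0,0,0,0.031,0,0.67,-4.13,0,0,0,0.031,0,0.33,-2.07,0,0,0,0.0155,0,0,0,0,0,0,0,0,0,0,0,0,0,0,0,0,0,0,0,0,0])

```text
t: 8.85
ee_pos: [0.6005, -0.1535, 0.207]
ee_rot: [0.493, -0.493, 0.508, -0.506]
ft_force: [-0.7, -0.0, -2.2]
gripper_width: 0.111
```

```bash

python3 - <<'E'
from h import *
o,M=st()
grab('wrist','w8');z=load('w8');o,M=st();grab('top','t8');grab('scene','s8');o,M=st()
a=cv2.resize(z['im'][:,:,::-1],None,fx=1.4,fy=1.4)
cv2.imwrite('pics/w8b.png',a)
def cas(n):
    z=load(n);w=world(z).reshape(-1,3)
    for zl,zh in((.225,.27),(.24,.27)):
        p=sel(w,(o['ee_pos'][0]-.012,o['ee_pos'][0]+.012,-.23,-.07),zl,zh);
        if len(p)>10: rc=cv2.minAreaRect(p[:,:2].astype(np.float32)*1000);print(n,len(p),p[:,2].max(),np.round(rc[0],1),np.round(rc[1],1),round(rc[2],1))
for n in('w8','t8','s8'):cas(n)
for n in('t8','s8'):
    i=load(n)['im'][:,:,::-1]
    c=i[130:330,240:440] if n=='t8' else i[80:280,130:330]
    cv2.imwrite(f'pics/{n}c.png',cv2.resize(c,None,fx=2.9,fy=2.9,interpolation=cv2.INTER_CUBIC))
E
```

```text
t 8.85 tcp [ 0.6005 -0.1535  0.207 ] jaw -1.58 tooly [-0.0019  0.0013 -1.    ] F [-0.74 -0.   -2.17] T [0.016 0.002 0.03 ] w 0.111
t 8.9 tcp [ 0.6006 -0.1533  0.2074] jaw -1.56 tooly [-0.0014  0.001  -1.    ] F [ 0.25  0.07 -1.25] T [-0.015 -0.005  0.02 ] w 0.109
t 9.0 tcp [ 0.601  -0.1535  0.2079] jaw -1.53 tooly [-4.e-04  4.e-04 -1.e+00] F [ 0.33 -0.35 -1.5 ] T [ 0.027 -0.013  0.008] w 0.109
w8 5983 0.26999625710094555 [ 601.3 -143.6] [24.  79.7] 7.6
w8 5622 0.26999625710094555 [ 601.3 -143.7] [23.8 79.6] 7.4
t8 93 0.2589616279461939 [ 594.9 -157. ] [92.9 11.8] 87.1
t8 69 0.2589616279461939 [ 597.  -157.1] [92.8  9.7] 89.4
s8 267 0.2698957735495198 [ 600.  -136.2] [23.2 64.6] 8.1
s8 209 0.2698957735495198 [ 600.  -136.2] [23.2 64.6] 8.1
```

View pics/w8b.png

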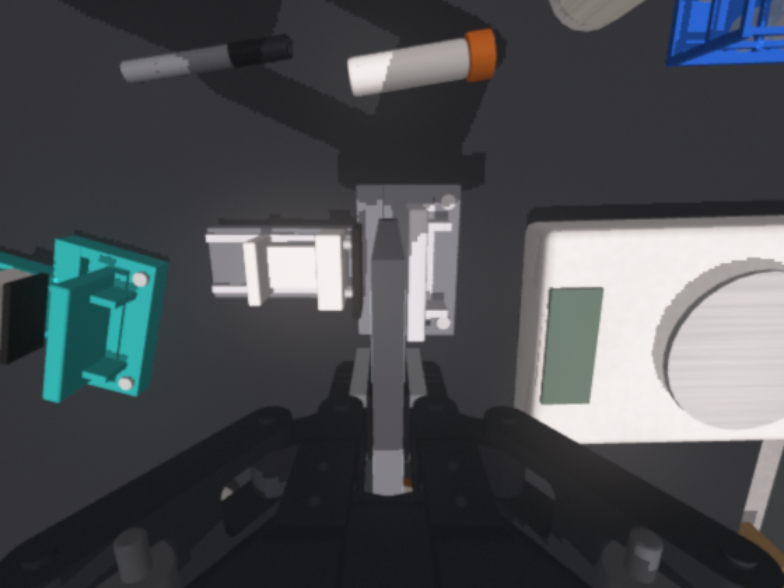

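View pics/s8c.png

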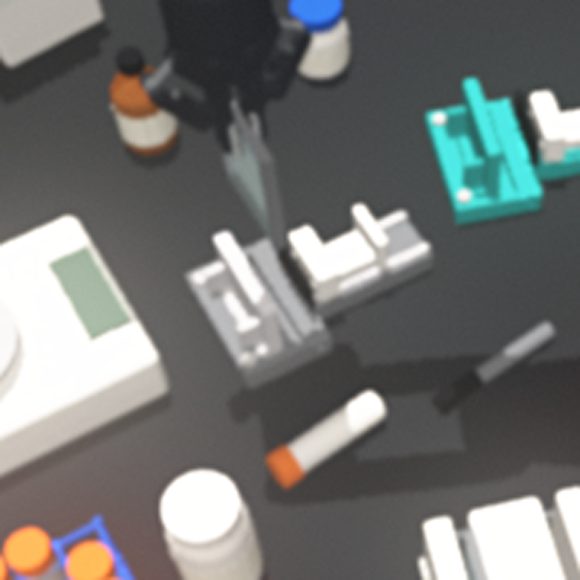

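```bash

python3 - <<'E'
from h import *
z=load('w8');W=world(z);w=W.reshape(-1,3)
for v in (186,195,205,215,230,300,335,346,350,352):
    row=W[v];m=(row[:,2]>.248)&(row[:,2]<.262)&(abs(row[:,0]-.6)<.009)
    if m.any(): print(v,m.sum(),row[m][0].round(4),row[m][-1].round(4),'mid',row[m].mean(0).round(4), np.where(m)[0][[0,-1]])
# far end face of cassette (y ~ -.103) points below top: lean
for zz in (.15,.17,.19,.21,.23,.245):
    m=(abs(W[:,:,2]-zz)<.006)&(abs(W[:,:,0]-.6)<.013)&(abs(W[:,:,1]+.11)<.02)
    p=W[m]
    if len(p): print(zz,len(p),p.min(0).round(4),p.max(0).round(4),np.median(p,0).round(4))
# stand check in the same image
for nm,bx,zl,zh in(('bstop',(.608,.64,-.23,-.07),.068,.085),('plate',(.45,.51,-.23,-.07),.055,.07),('clamp',(.45,.585,-.23,-.07),.058,.07)):
    p=sel(w,bx,zl,zh);rc=cv2.minAreaRect(p[:,:2].astype(np.float32)*1000);print(nm,len(p),'z',p[:,2].mean().round(4),np.round(rc[0],1),np.round(rc[1],1),round(rc[2],1),np.percentile(p[:,0],[1,99]),np.percentile(p[:,1],[1,99]))
E
```

```text
186 24 [ 0.5971 -0.1043  0.2548] [ 0.606  -0.1047  0.254 ] mid [ 0.6016 -0.1045  0.2544] [265 288]
195 24 [ 0.597  -0.1079  0.2546] [ 0.606  -0.1083  0.2542] mid [ 0.6015 -0.1081  0.2543] [265 288]
205 24 [ 0.5969 -0.1118  0.2552] [ 0.6059 -0.112   0.2554] mid [ 0.6014 -0.1121  0.2545] [265 288]
215 24 [ 0.5966 -0.1164  0.2536] [ 0.6058 -0.1165  0.254 ] mid [ 0.6012 -0.1162  0.2545] [265 288]
230 24 [ 0.5964 -0.1228  0.2537] [ 0.6057 -0.1226  0.2547] mid [ 0.6011 -0.1226  0.2546] [265 288]
300 32 [ 0.594  -0.15    0.2618] [ 0.6066 -0.1505  0.2617] mid [ 0.6002 -0.1538  0.2564] [261 292]
335 22 [ 0.5947 -0.1751  0.252 ] [ 0.6044 -0.1742  0.2534] mid [ 0.5996 -0.1734  0.2542] [266 287]
346 22 [ 0.5946 -0.1803  0.2531] [ 0.6043 -0.1803  0.2534] mid [ 0.5995 -0.1793  0.2544] [266 287]
350 22 [ 0.5945 -0.1826  0.2531] [ 0.6043 -0.1819  0.2541] mid [ 0.5994 -0.1816  0.2543] [266 287]
352 22 [ 0.5945 -0.1832  0.2536] [ 0.6042 -0.1834  0.2537] mid [ 0.5994 -0.1827  0.2543] [266 287]
0.15 26 [ 0.5966 -0.1048  0.1472] [ 0.6059 -0.104   0.155 ] [ 0.6012 -0.1042  0.1517]
0.17 27 [ 0.5969 -0.1044  0.1657] [ 0.6057 -0.1041  0.1726] [ 0.6016 -0.1042  0.1672]
0.19 40 [ 0.5968 -0.1045  0.1859] [ 0.6059 -0.104   0.1959] [ 0.6011 -0.1042  0.1918]
0.21 67 [ 0.5967 -0.1045  0.204 ] [ 0.606  -0.104   0.2159] [ 0.6012 -0.1042  0.211 ]
0.23 89 [ 0.5968 -0.1046  0.2243] [ 0.6062 -0.104   0.236 ] [ 0.6013 -0.1043  0.2302]
0.245 122 [ 0.5968 -0.1045  0.239 ] [ 0.6063 -0.104   0.2508] [ 0.6014 -0.1043  0.2452]
bstop 1313 z 0.0747 [ 620.7 -155.5] [99.  14.1] 88.4 [0.61289963 0.62785573] [-0.20341714 -0.10659502]
plate 531 z 0.0628 [ 496.5 -152. ] [49.5 10.5] 88.5 [0.4916303  0.50191838] [-0.17642856 -0.12754042]
clamp 1862 z 0.0618 [ 534.7 -152.9] [69.  87.1] 88.3 [0.49219914 0.57849785] [-0.18535191 -0.12213393]
```

Call:
play_rows(rows=[0,0.3,-0.05,-1.0,0,0.015,0,0,0.3,-0.05,-1.5,0,0.015,0,0,0,0,-1.5,0,0,0,0,0,0,-1.2,0,0,0,0,0,0,-0.8,0,0,0,0,0,0,0,0,0,0,0,0,0,0,0,0,0,0,0,0,0,0,0,0])

```text
t: 9.8
ee_pos: [0.6077, -0.1562, 0.1491]
ee_rot: [0.485, -0.5, 0.514, -0.5]
ft_force: [0.4, 0.1, -1.8]
gripper_width: 0.111
```

```bash
cat > m.py <<'E'
from h import *
def meas(n):
    z=load(n);W=world(z);w=W.reshape(-1,3)
    # far end face: y about -.104
    m=(abs(W[:,:,1]+.1045)<.0025)&(abs(W[:,:,0]-.605)<.02)&(W[:,:,2]>.02)
    rows=np.where(m.any(1))[0]
    out=[]
    for v in rows:
        us=np.where(m[v])[0]
        if len(us)>6:
            p=W[v,us]; out.append([p[:,2].mean(),(p[0,0]+p[-1,0])/2,p[0,0],p[-1,0],p[:,1].mean()])
    out=np.array(out)
    # robust fit x(z)
    c=np.polyfit(out[:,0],out[:,1],1);k=abs(np.polyval(c,out[:,0])-out[:,1])<.0015;c=np.polyfit(out[k,0],out[k,1],1)
    print(n,'rows',len(out),'z',out[:,0].min().round(4),out[:,0].max().round(4),'tilt rad',c[0].round(4),'y',out[:,4].mean().round(4))
    for zz in(.01,.04,.075,.11): print('  end x at z',zz,np.polyval(c,zz).round(4),'-> mid at y=-.155:',(np.polyval(c,zz)-.0015).round(4))
    p=sel(w,(.608,.64,-.23,-.07),.068,.085);
    if len(p)>10: rc=cv2.minAreaRect(p[:,:2].astype(np.float32)*1000);print(' bstop',np.round(rc[0],1),np.round(rc[1],1))
E
python3 - <<'E'
from m import *
o,M=st();grab('wrist','w9');o,M=st();z=load('w9')
meas('w9');meas('w8')
cv2.imwrite('pics/w9b.png',cv2.resize(z['im'][:,:,::-1],None,fx=1.4,fy=1.4))
E
```

```text
t 9.8 tcp [ 0.6077 -0.1562  0.1491] jaw -1.64 tooly [-2.830e-02 -7.000e-04 -9.996e-01] F [ 0.37  0.13 -1.82] T [-0.026 -0.036  0.005] w 0.111
t 9.85 tcp [ 0.6078 -0.1562  0.1492] jaw -1.64 tooly [-2.800e-02 -8.000e-04 -9.996e-01] F [-0.11 -0.95 -2.14] T [-0.03  -0.051 -0.017] w 0.112
w9 rows 39 z 0.0221 0.1955 tilt rad 0.0283 y -0.1065
  end x at z 0.01 0.6045 -> mid at y=-.155: 0.603
  end x at z 0.04 0.6053 -> mid at y=-.155: 0.6038
  end x at z 0.075 0.6063 -> mid at y=-.155: 0.6048
  end x at z 0.11 0.6073 -> mid at y=-.155: 0.6058
 bstop [ 621.6 -151.1] [90.5 13.7]
w8 rows 45 z 0.0219 0.2547 tilt rad -0.0075 y -0.1046
  end x at z 0.01 0.603 -> mid at y=-.155: 0.6015
  end x at z 0.04 0.6028 -> mid at y=-.155: 0.6013
  end x at z 0.075 0.6025 -> mid at y=-.155: 0.601
  end x at z 0.11 0.6023 -> mid at y=-.155: 0.6008
 bstop [ 620.7 -155.5] [99.  14.1]
```

View pics/w9b.png

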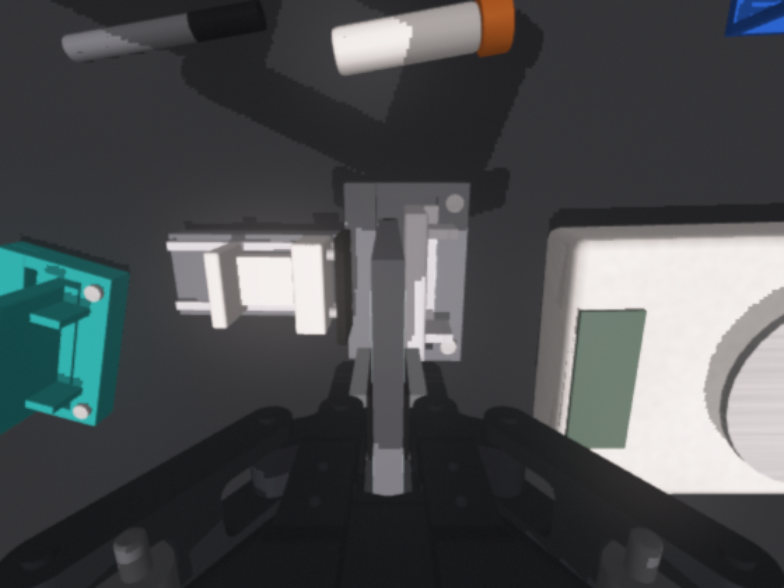

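Call:
play_rows(rows=[0,-0.1,0.1,-0.5,0,0,0,0,0,0,-0.8,0,0,0,0,0,0,-0.8,0,0,0,0,0,0,-0.8,0,0,0,0,0,0,-0.8,0,0,0,0,0,0,-0.8,0,0,0,0,0,0,-0.7,0,0,0,0,0,0,-0.4,0,0,0,0,0,0,0,0,0,0,0,0,0,0,0,0,0])

```text
t: 10.85
ee_pos: [0.6063, -0.1549, 0.0922]
ee_rot: [0.485, -0.5, 0.514, -0.5]
ft_force: [0.8, -0.0, -1.4]
gripper_width: 0.11
```

```bash
sed -i 's/>.02)$/>.09)/' m.py
python3 - <<'E'
from m import *
o,M=st();grab('wrist','w10');o,M=st();z=load('w10')
meas('w9')
meas('w10')
cv2.imwrite('pics/w10b.png',cv2.resize(z['im'][100:300,180:380,::-1],None,fx=2.9,fy=2.9))
E
```

```text
t 10.85 tcp [ 0.6063 -0.1549  0.0922] jaw -1.64 tooly [-2.970e-02 -1.000e-04 -9.996e-01] F [ 0.84 -0.   -1.38] T [-0.002  0.014  0.075] w 0.11
t 10.9 tcp [ 0.6065 -0.155   0.0925] jaw -1.63 tooly [-2.910e-02 -4.000e-04 -9.996e-01] F [ 0.63 -0.56 -0.98] T [-0.056 -0.013 -0.036] w 0.112
w9 rows 29 z 0.0965 0.1955 tilt rad 0.0329 y -0.1069
  end x at z 0.01 0.6037 -> mid at y=-.155: 0.6022
  end x at z 0.04 0.6047 -> mid at y=-.155: 0.6032
  end x at z 0.075 0.6058 -> mid at y=-.155: 0.6043
  end x at z 0.11 0.607 -> mid at y=-.155: 0.6055
 bstop [ 621.6 -151.1] [90.5 13.7]
w10 rows 22 z 0.0933 0.1398 tilt rad 0.0269 y -0.1058
  end x at z 0.01 0.6051 -> mid at y=-.155: 0.6036
  end x at z 0.04 0.6059 -> mid at y=-.155: 0.6044
  end x at z 0.075 0.6068 -> mid at y=-.155: 0.6053
  end x at z 0.11 0.6078 -> mid at y=-.155: 0.6063
 bstop [ 617.9 -136.8] [62.1 21.3]
```

View pics/w10b.png

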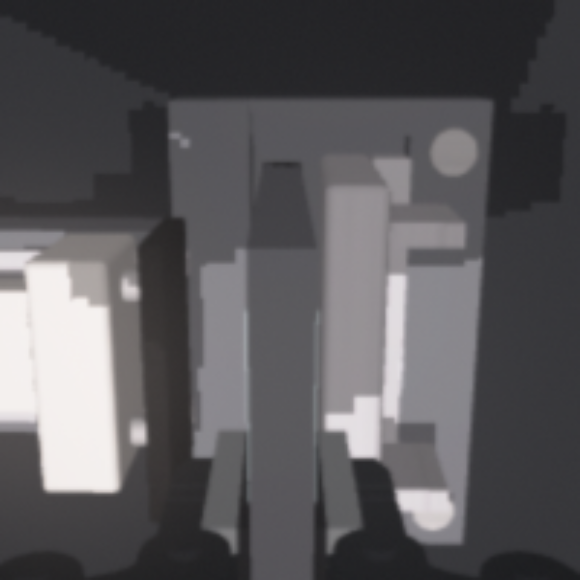

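Call:
play_rows(rows=[0,0,0,-0.5,0,0,0,0,0,0,-0.5,0,0,0,0,0,0,-0.3,0,0,0,0,0,0,-0.2,0,0,0,0,0,0,0,0,0,0,0,0,0,0,0,0,0])

```text
t: 11.5
ee_pos: [0.6061, -0.1548, 0.077]
ee_rot: [0.485, -0.5, 0.514, -0.5]
ft_force: [0.1, -0.3, -2.0]
gripper_width: 0.111
```

Call:
play_rows(rows=[0,0,0,-0.15,0,0,0,0,0,0,-0.1,0,0,0,0,0,0,0,0,0,0])

```text
t: 11.8
ee_pos: [0.606, -0.1548, 0.0744]
ee_rot: [0.485, -0.5, 0.514, -0.5]
ft_force: [-0.1, -0.4, -1.7]
gripper_width: 0.114
```

Call:
play_rows(rows=[0,0,0,-0.1,0,0,0,0,0,0,-0.05,0,0,0,0,0,0,0,0,0,0])

```text
t: 12.1
ee_pos: [0.606, -0.1548, 0.073]
ee_rot: [0.485, -0.5, 0.514, -0.5]
ft_force: [-0.1, 0.6, -1.0]
gripper_width: 0.109
```

Call:
play_rows(rows=[0,0,0,-0.1,0,0,0,0,0,0,0,0,0,0])

```text
t: 12.3
ee_pos: [0.6063, -0.1549, 0.0725]
ee_rot: [0.485, -0.5, 0.514, -0.5]
ft_force: [-0.8, 0.2, 1.0]
gripper_width: 0.109
```

Call:
play_rows(rows=[0,0.1,0,0.02,0,0,0,0,0,0,0,0,0,0])

```text
t: 12.5
ee_pos: [0.6071, -0.1549, 0.0725]
ee_rot: [0.485, -0.5, 0.514, -0.5]
ft_force: [-0.7, -0.2, 1.3]
gripper_width: 0.109
```

Call:
play_rows(rows=[0,0.1,0,0,0,0,0,0,0,0,0,0,0,0])

```text
t: 12.7
ee_pos: [0.608, -0.1549, 0.0725]
ee_rot: [0.485, -0.501, 0.514, -0.5]
ft_force: [-1.4, 1.1, 2.1]
gripper_width: 0.11
```

Call:
play_rows(rows=[0,0.1,0,0,0,0,0,0,0,0,0,0,0,0])

```text
t: 12.9
ee_pos: [0.609, -0.1548, 0.0725]
ee_rot: [0.485, -0.501, 0.514, -0.5]
ft_force: [-1.8, -0.4, 3.4]
gripper_width: 0.109
```

Call:
play_rows(rows=[0,0.1,0,0,0,0,0,0,0,0,0,0,0,0])

```text
t: 13.1
ee_pos: [0.6095, -0.1549, 0.0725]
ee_rot: [0.485, -0.501, 0.515, -0.499]
ft_force: [-5.0, 0.3, 5.0]
gripper_width: 0.109
```

```bash

python3 - <<'E'
from m import *
o,M=st();grab('wrist','w11');o,M=st();z=load('w11')
meas('w11')
cv2.imwrite('pics/w11b.png',cv2.resize(z['im'][100:300,180:380,::-1],None,fx=2.9,fy=2.9))
E
```

```text
t 13.1 tcp [ 0.6095 -0.1549  0.0725] jaw -1.63 tooly [-0.0315 -0.     -0.9995] F [-5.02  0.27  5.03] T [ 0.042  1.034 -0.018] w 0.109
t 13.15 tcp [ 0.6095 -0.1549  0.0725] jaw -1.63 tooly [-0.0314  0.     -0.9995] F [-4.35 -0.9   4.78] T [0.06  1.043 0.003] w 0.107
w11 rows 17 z 0.0907 0.1202 tilt rad 0.0224 y -0.1058
  end x at z 0.01 0.6094 -> mid at y=-.155: 0.6079
  end x at z 0.04 0.6101 -> mid at y=-.155: 0.6086
  end x at z 0.075 0.6109 -> mid at y=-.155: 0.6094
  end x at z 0.11 0.6117 -> mid at y=-.155: 0.6102
 bstop [ 618.5 -131.7] [52.6 21.2]
```

View pics/w11b.png

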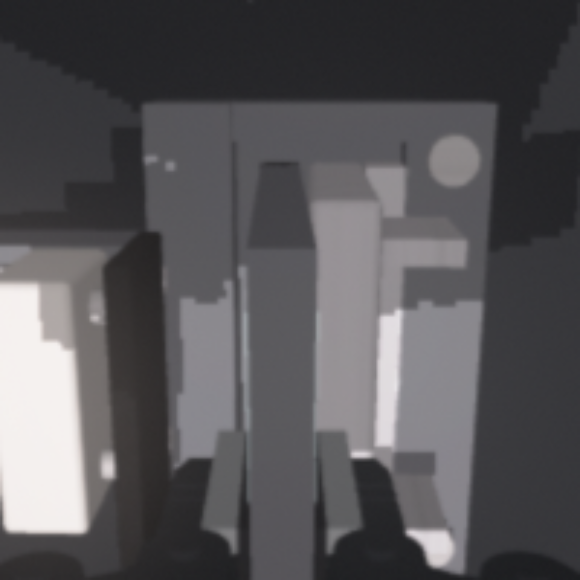

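Call:
play_rows(rows=[0,-0.03,0,0.03,0,0,0,0.11,0,0,0,0,0,0,0.14,0,0,0,0,0,0,0.18,0,0,0,0,0,0,0.25,0,0,0,0,0,0,0.25,0,0,0,0,0,0,0.25,0,0,0,0,0,0])

```text
t: 13.85
ee_pos: [0.6101, -0.1548, 0.0726]
ee_rot: [0.485, -0.5, 0.514, -0.5]
ft_force: [0.1, 0.7, 0.3]
gripper_width: 0.25
```

```bash

python3 - <<'E'
from m import *
o,M=st();grab('wrist','w12');o,M=st();z=load('w12')
meas('w12')
cv2.imwrite('pics/w12b.png',cv2.resize(z['im'][100:300,180:380,::-1],None,fx=2.9,fy=2.9))
E
```

```text
t 13.85 tcp [ 0.6101 -0.1548  0.0726] jaw -1.63 tooly [-0.0295 -0.     -0.9996] F [0.05 0.73 0.33] T [-0.027 -0.056  0.043] w 0.25
t 13.9 tcp [ 0.61   -0.1548  0.0726] jaw -1.63 tooly [-0.0295 -0.     -0.9996] F [0.1  0.55 0.05] T [ 0.016 -0.041 -0.021] w 0.254
w12 rows 16 z 0.0924 0.1202 tilt rad 0.0248 y -0.1058
  end x at z 0.01 0.6091 -> mid at y=-.155: 0.6076
  end x at z 0.04 0.6099 -> mid at y=-.155: 0.6084
  end x at z 0.075 0.6108 -> mid at y=-.155: 0.6093
  end x at z 0.11 0.6116 -> mid at y=-.155: 0.6101
 bstop [ 622.  -155.1] [ 20.9 101.1]
```

View pics/w12b.png

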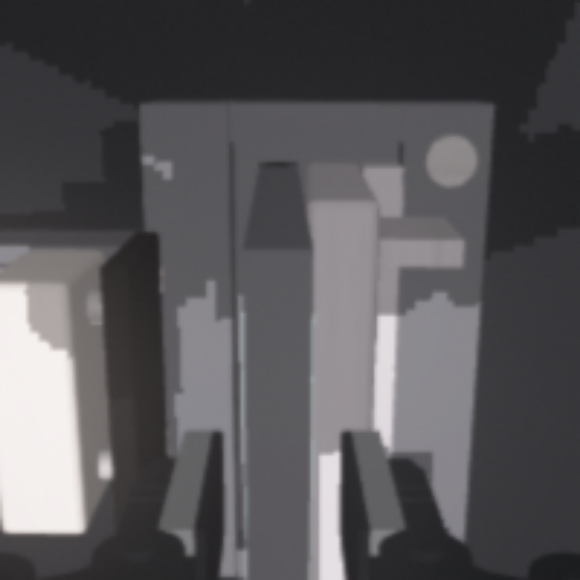

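Call:
play_rows(rows=[0.4,0,0,0,0,0,0,0.4,0,0,0,0,0,0,0.4,0.01,0,0.5,0,0,0,0.4,0.03,0,1,0,0,0,0.4,0.06,0,2,0,0,0,0.4,0.06,0,2,0,0,0,0.4,0.06,0,2.0,0,0,0,0.4,0,0,2.5,0,0,0,0.4,0,0,0,0,0,0])

```text
t: 14.8
ee_pos: [0.6153, -0.1561, 0.1786]
ee_rot: [0.487, -0.499, 0.511, -0.503]
ft_force: [0.6, -1.2, 1.3]
gripper_width: 0.404
```

```bash

python3 - <<'E'
from m import *
o,M=st();grab('wrist','w13');o,M=st();z=load('w13')
cv2.imwrite('pics/w13b.png',cv2.resize(z['im'][80:320,140:420,::-1],None,fx=2.5,fy=2.5))
E
```

```text
t 14.8 tcp [ 0.6153 -0.1561  0.1786] jaw -1.64 tooly [-0.0203 -0.0038 -0.9998] F [ 0.55 -1.25  1.28] T [-0.02   0.001  0.021] w 0.404
t 14.85 tcp [ 0.614  -0.1556  0.1762] jaw -1.64 tooly [-0.0237 -0.0025 -0.9997] F [ 0.32  0.52 -1.15] T [ 0.053 -0.093  0.054] w 0.401
```

View pics/w13b.png

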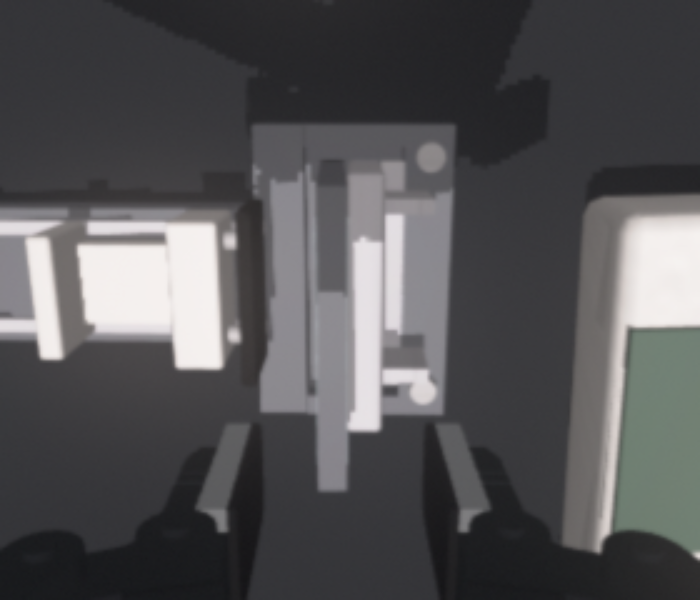

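Call:
play_rows(rows=[0,-2,0.05,0,0,-0.005,0,0,-3.5,0.1,0,0,-0.01,0,0,-4,0.1,0,0,-0.01,0,0,-4,0.1,0,0,-0.005,0,0,-2.6,0.05,0,0,0,0,0,0,0,-2,0,0,0,0,0,0,-2,0,0,0,0,0,0,-2,0,0,0,0,0,0,-1.5,0,0,0,0,0,0,0,0,0,0,0,0,0,0,0,0,0], grip_force=60)

```text
t: 15.95
ee_pos: [0.4504, -0.1505, 0.0971]
ee_rot: [0.493, -0.493, 0.508, -0.507]
ft_force: [0.1, -0.1, -0.4]
gripper_width: 0.002
```

```bash

python3 - <<'E'
from m import *
o,M=st();grab('wrist','w14');grab('scene','s14');o,M=st();z=load('w14')
cv2.imwrite('pics/w14b.png',cv2.resize(z['im'][:,:,::-1],None,fx=1.4,fy=1.4))
i=load('s14')['im'][80:280,130:330,::-1];cv2.imwrite('pics/s14b.png',cv2.resize(i,None,fx=2.9,fy=2.9,interpolation=cv2.INTER_CUBIC))
W=world(z)
m=(z['d']>0)&(z['d']<.22)&(W[:,:,2]>.05)
for v in range(225,300,6):
    us=np.where(m[v]&(abs(np.arange(560)-277)<60))[0]; print(v,[(int(u),tuple(int(x*1000) for x in W[v,u])) for u in us[[0,len(us)//2,-1]]] if len(us) else '')
w=W.reshape(-1,3)
for nm,bx,zl,zh in(('plate',(.46,.51,-.23,-.07),.055,.07),('clamp',(.46,.585,-.23,-.07),.055,.07),('cas',(.58,.63,-.23,-.07),.112,.13)):
    p=sel(w,bx,zl,zh);
    if len(p)>10:rc=cv2.minAreaRect(p[:,:2].astype(np.float32)*1000);print(nm,len(p),'z',p[:,2].mean().round(4),np.round(rc[0],1),np.round(rc[1],1),round(rc[2],1),np.percentile(p[:,0],[1,99]),np.percentile(p[:,1],[1,99]))
E
```

```text
t 15.95 tcp [ 0.4504 -0.1505  0.0971] jaw -1.64 tooly [-1.4e-03  8.0e-04 -1.0e+00] F [ 0.09 -0.15 -0.41] T [-0.025 -0.041  0.016] w 0.002
t 16.05 tcp [ 0.4516 -0.1511  0.0983] jaw -1.63 tooly [ 1.2e-03 -7.0e-04 -1.0e+00] F [ 0.73 -0.34 -0.08] T [0.004 0.015 0.02 ] w 0.0
225 [(333, (491, -150, 52)), (335, (491, -148, 59)), (336, (491, -147, 63))]
231 [(333, (491, -155, 53)), (335, (491, -152, 61)), (336, (491, -151, 63))]
237 [(332, (491, -160, 51)), (334, (491, -157, 59)), (336, (491, -156, 63))]
243 [(332, (490, -164, 53)), (334, (490, -161, 60)), (336, (491, -160, 62))]
249 [(264, (444, -139, 118)), (279, (451, -139, 119)), (336, (491, -165, 62))]
255 [(263, (443, -139, 125)), (279, (451, -140, 124)), (336, (491, -169, 63))]
261 [(251, (437, -144, 122)), (278, (451, -139, 131)), (336, (492, -174, 63))]
267 [(248, (436, -142, 131)), (277, (450, -139, 138)), (305, (463, -144, 129))]
273 [(247, (436, -142, 136)), (277, (450, -139, 143)), (306, (463, -144, 135))]
279 [(246, (436, -143, 140)), (277, (450, -139, 147)), (307, (463, -143, 142))]
285 [(244, (437, -138, 154)), (277, (450, -141, 150)), (309, (463, -139, 153))]
291 [(240, (436, -138, 158)), (277, (450, -143, 151)), (313, (464, -139, 158))]
297 [(218, (429, -138, 162)), (277, (450, -146, 150)), (336, (472, -139, 162))]
plate 1092 z 0.0629 [ 496.2 -151.8] [49.5 10.4] 88.3 [0.49074571 0.50122546] [-0.17584977 -0.12726749]
clamp 5038 z 0.0611 [ 534.9 -153.2] [69.9 87.7] 88.3 [0.49109353 0.57774132] [-0.18642073 -0.12089242]
cas 739 z 0.1157 [ 603.8 -184.8] [ 5.4 42.7] 4.2 [0.60289114 0.60712135] [-0.20542303 -0.16654226]
```

View pics/w14b.png

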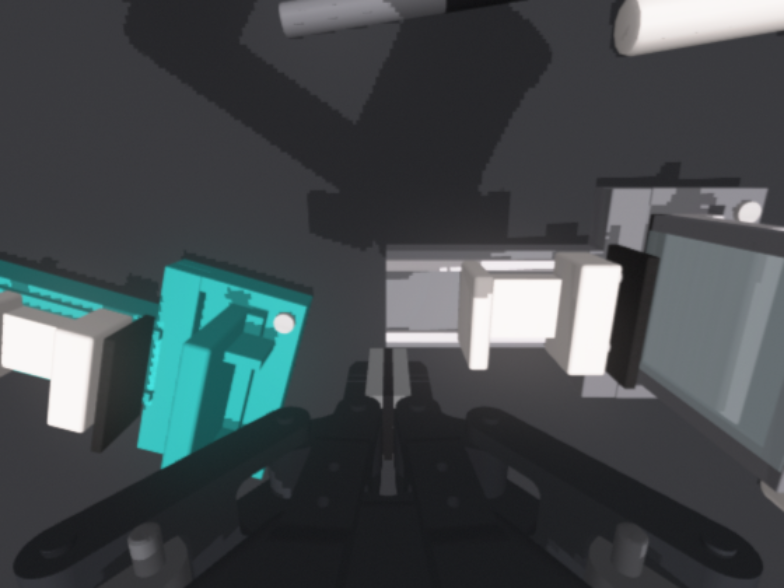

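View pics/s14b.png

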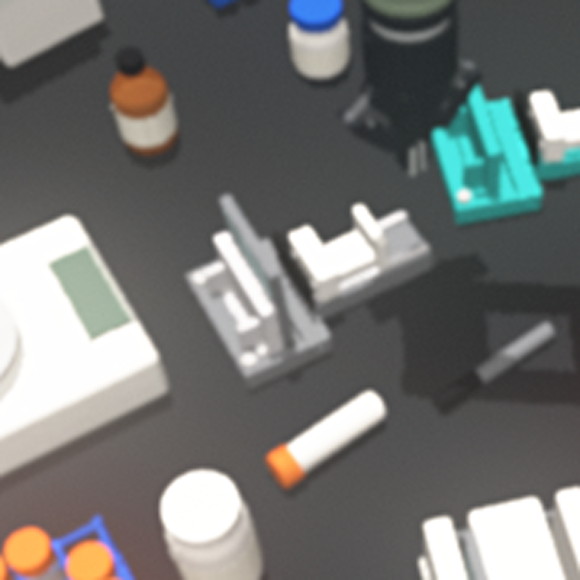

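```bash

python3 - <<'E'
from h import *
for n in('top0','scene0','wst'):
    w=world(load(n)).reshape(-1,3);p=sel(w,(.37,.485,-.21,-.09),.015,.1);print(n,len(p))
    if len(p):print(p.min(0),p.max(0)); q=p[p[:,2]>.04];print(len(q),q.min(0) if len(q) else'',q.max(0) if len(q) else '')
E
```

```text
top0 415
[ 0.37065723 -0.20931084  0.01537003] [ 0.48498999 -0.1198478   0.0550756 ]
8 [ 0.37065723 -0.17680604  0.04236021] [ 0.37642207 -0.17073267  0.0550756 ]
scene0 409
[ 0.37030097 -0.20956949  0.01501906] [ 0.48473922 -0.12189547  0.056803  ]
19 [ 0.37040297 -0.18121617  0.04072989] [ 0.38201245 -0.17292153  0.056803  ]
wst 1799
[ 0.37000481 -0.20987528  0.01525803] [ 0.48496134 -0.12118748  0.05289684]
53 [ 0.37009551 -0.18019172  0.04018112] [ 0.37940612 -0.17140581  0.05289684]
```

Call:
play_rows(rows=[0,0,0,-1.5,0,0,0,0,0,0,-2,0,0,0,0,0,0,-2,0,0,0,0,0,0,-1.6,0,0,0,0,0,0,-1,0,0,0,0,0,0,0,0,0,0,0,0,0,0,0,0,0,0,0,0,0,0,0,0])

```text
t: 16.85
ee_pos: [0.4521, -0.1514, 0.0177]
ee_rot: [-0.493, 0.493, -0.506, 0.508]
ft_force: [-0.8, -0.8, 1.1]
gripper_width: -0.001
```

Call:
play_rows(rows=[0,0.8,0,0,0,0,0,0,0.8,0,0,0,0,0,0,0.5,0,0,0,0,0,0,0,0,0,0,0,0,0,0,0,0,0,0,0])

```text
t: 17.35
ee_pos: [0.4721, -0.1507, 0.0165]
ee_rot: [0.493, -0.493, 0.507, -0.507]
ft_force: [-0.1, 0.6, 0.1]
gripper_width: -0.002
```

```bash

python3 - <<'E'
from m import *
o,M=st();grab('wrist','w15');o,M=st();z=load('w15')
cv2.imwrite('pics/w15b.png',cv2.resize(z['im'][:,:,::-1],None,fx=1.4,fy=1.4))
E
```

```text
t 17.35 tcp [ 0.4721 -0.1507  0.0165] jaw -1.61 tooly [-3.e-04  1.e-04 -1.e+00] F [-0.11  0.6   0.1 ] T [ 0.023  0.04  -0.019] w -0.002
t 17.4 tcp [ 0.4718 -0.1506  0.0164] jaw -1.62 tooly [-6.e-04  2.e-04 -1.e+00] F [ 0.01 -0.84 -0.11] T [ 0.027 -0.013 -0.024] w 0.003
```

View pics/w15b.png

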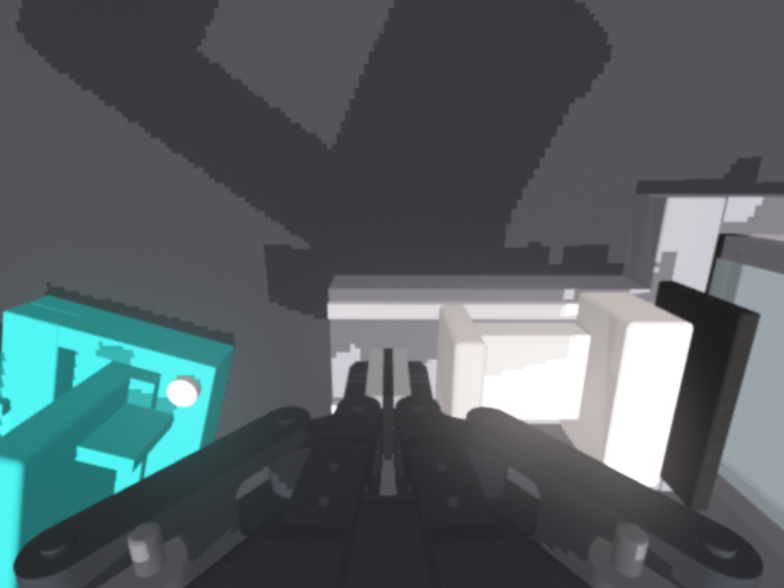

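Call:
play_rows(rows=[0,0.25,-0.01,0,0,0,0,0,0.25,-0.01,0,0,0,0,0,0.25,-0.01,0,0,0,0,0,0.25,-0.01,0,0,0,0])

```text
t: 17.8
ee_pos: [0.4794, -0.151, 0.0163]
ee_rot: [0.492, -0.494, 0.509, -0.505]
ft_force: [-7.9, -0.9, 6.6]
gripper_width: 0.0
```

Call:
play_rows(rows=[0,0.25,-0.01,0,0,0,0,0,0.25,-0.01,0,0,0,0,0,0.25,-0.01,0,0,0,0,0,0.25,-0.01,0,0,0,0])

```text
t: 18.2
ee_pos: [0.4892, -0.1513, 0.0163]
ee_rot: [0.492, -0.494, 0.509, -0.505]
ft_force: [-8.1, 0.3, 6.2]
gripper_width: -0.001
```

```bash

python3 - <<'E'
from m import *
o,M=st();grab('wrist','w16');o,M=st();z=load('w16')
cv2.imwrite('pics/w16b.png',cv2.resize(z['im'][:,:,::-1],None,fx=1.4,fy=1.4))
w=world(z).reshape(-1,3)
for nm,bx,zl,zh in(('plate',(.48,.53,-.23,-.12),.061,.068),('padface',(.56,.605,-.23,-.07),.055,.07)):
    p=sel(w,bx,zl,zh);print(nm,len(p),np.percentile(p[:,0],[1,99]) if len(p) else '')
E
```

```text
t 18.2 tcp [ 0.4892 -0.1513  0.0163] jaw -1.6 tooly [-0.0063  0.0011 -1.    ] F [-8.09  0.29  6.19] T [-0.024  1.076 -0.051] w -0.001
t 18.25 tcp [ 0.4897 -0.1513  0.0163] jaw -1.61 tooly [-0.0057  0.0011 -1.    ] F [-6.77 -0.24  5.54] T [-0.068  0.924  0.027] w -0.004
plate 1498 [0.4829594  0.51305553]
padface 12988 [0.56058674 0.60482678]
```

View pics/w16b.png

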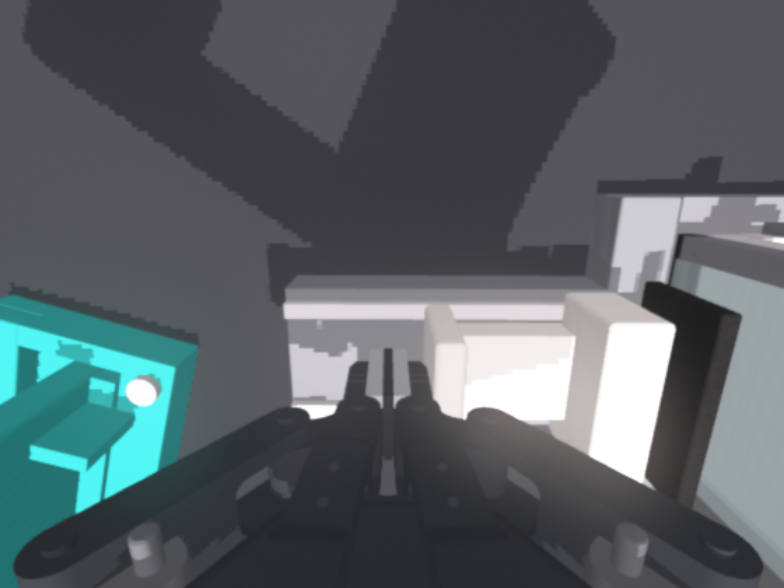

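Call:
play_rows(rows=[0,0.25,-0.01,0,0,0,0,0,0.25,-0.01,0,0,0,0,0,0.25,-0.01,0,0,0,0,0,0.25,-0.01,0,0,0,0])

```text
t: 18.65
ee_pos: [0.4991, -0.1516, 0.0162]
ee_rot: [0.492, -0.494, 0.509, -0.505]
ft_force: [-7.8, -0.9, 6.5]
gripper_width: -0.002
```

Call:
play_rows(rows=[0,0.2,0,0,0,0,0])

```text
t: 18.75
ee_pos: [0.5011, -0.1516, 0.0162]
ee_rot: [0.492, -0.494, 0.509, -0.505]
ft_force: [-7.2, 0.1, 5.6]
gripper_width: 0.001
```

Call:
play_rows(rows=[0,0.2,0,0,0,0,0])

```text
t: 18.85
ee_pos: [0.5027, -0.1516, 0.0162]
ee_rot: [0.491, -0.495, 0.509, -0.505]
ft_force: [-9.0, -1.2, 8.0]
gripper_width: 0.0
```

Call:
play_rows(rows=[0,0.1,0,0,0,0,0])

```text
t: 18.95
ee_pos: [0.5037, -0.1517, 0.0162]
ee_rot: [0.491, -0.495, 0.509, -0.505]
ft_force: [-9.8, 0.0, 7.5]
gripper_width: 0.002
```

Call:
play_rows(rows=[0,0.1,0,0,0,0,0])

```text
t: 19.05
ee_pos: [0.5045, -0.1517, 0.0162]
ee_rot: [0.491, -0.495, 0.509, -0.505]
ft_force: [-9.8, -1.5, 7.7]
gripper_width: -0.0
```

Call:
play_rows(rows=[0,0.1,0,0,0,0,0])

```text
t: 19.15
ee_pos: [0.5052, -0.1517, 0.0162]
ee_rot: [0.491, -0.495, 0.509, -0.504]
ft_force: [-11.3, -1.8, 8.2]
gripper_width: 0.0
```

Call:
play_rows(rows=[0,0.1,0,0,0,0,0])

```text
t: 19.25
ee_pos: [0.5059, -0.1517, 0.0162]
ee_rot: [0.491, -0.495, 0.509, -0.504]
ft_force: [-13.0, -0.5, 9.0]
gripper_width: -0.001
```

```bash

python3 - <<'E'
from m import *
o,M=st();grab('wrist','w17');grab('top','t17');grab('scene','s17');o,M=st();z=load('w17')
cv2.imwrite('pics/w17b.png',cv2.resize(z['im'][:,:,::-1],None,fx=1.4,fy=1.4))
i=load('s17')['im'][130:230,170:300,::-1];cv2.imwrite('pics/s17b.png',cv2.resize(i,None,fx=6,fy=6,interpolation=cv2.INTER_CUBIC))
i=load('t17')['im'][165:265,290:390,::-1];cv2.imwrite('pics/t17b.png',cv2.resize(i,None,fx=5,fy=5,interpolation=cv2.INTER_CUBIC))
E
```

```text
t 19.25 tcp [ 0.5059 -0.1517  0.0162] jaw -1.59 tooly [-0.0091  0.0012 -1.    ] F [-13.    -0.46   9.05] T [-0.182  1.575  0.011] w -0.001
t 19.4 tcp [ 0.506  -0.1517  0.0162] jaw -1.59 tooly [-0.0088  0.0012 -1.    ] F [-10.19  -1.11   8.86] T [-0.133  1.357  0.023] w -0.002
```

View pics/w17b.png

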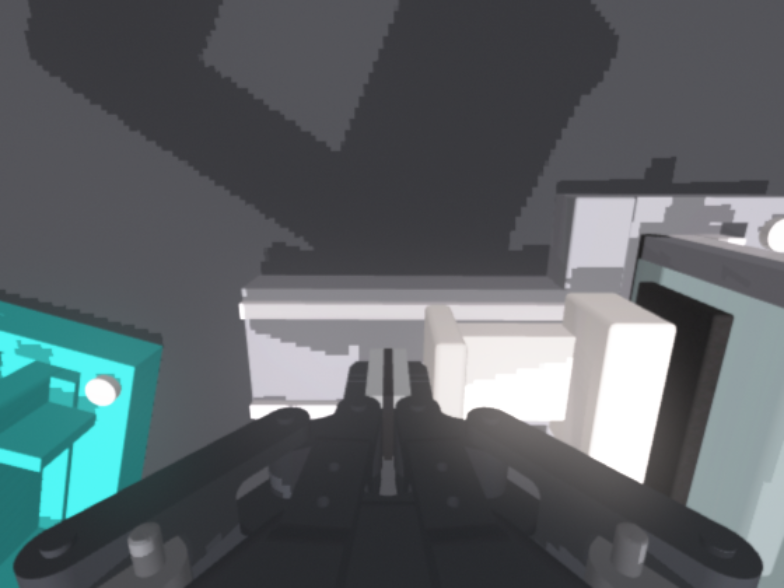

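View pics/s17b.png

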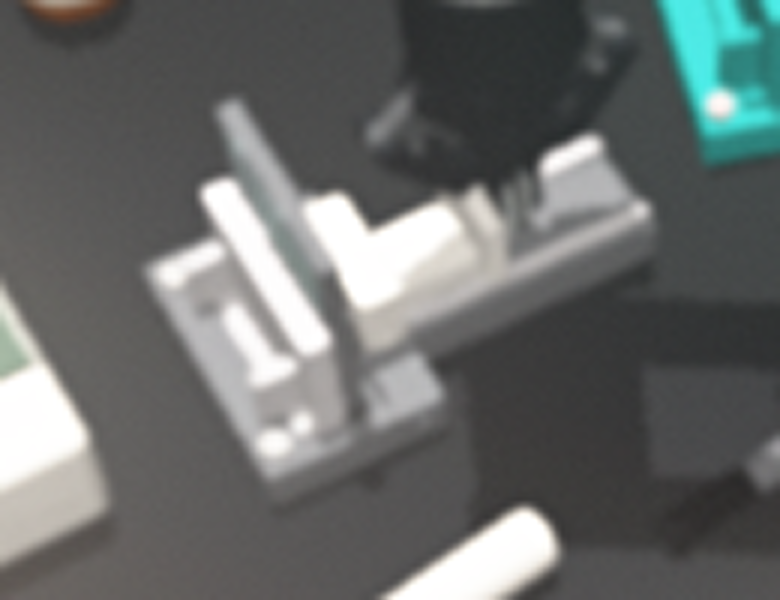

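```bash
cat > n.py <<'E'
from h import *
def stand(n):
    z=load(n);w=world(z).reshape(-1,3);w=w[z['d'].reshape(-1)>0]
    ex=np.array([.9996,-.0285]);ey=np.array([.0285,.9996]);q=w[:,:2]-[.6037,-.1553];s=np.c_[q@ex,q@ey,w[:,2]]
    def pr(nm,m,c=0):
        p=s[m]; print(n,nm,len(p),np.percentile(p[:,c],[2,50,98]).round(4) if len(p)>5 else '')
    y=s[:,1]
    pr('plate top x',(s[:,2]>.061)&(s[:,2]<.068)&(s[:,0]<-.06)&(s[:,0]>-.1)&(y>.0145)&(y<.025))
    pr('head top x',(s[:,2]>.058)&(s[:,2]<.068)&(s[:,0]<-.01)&(s[:,0]>-.06)&(abs(y)<.03))
    # cassette clamp-side face
    for zl in np.arange(.07,.118,.008):
        for yy in (-.03,.03):
          m=(abs(s[:,2]-zl)<.003)&(abs(y-yy)<.012)&(s[:,0]>-.02)&(s[:,0]<.03); pr('cass face z%.3f y%.2f'%(zl,yy),m)
    pr('cass top',(s[:,2]>.1185)&(s[:,2]<.123)&(s[:,0]>-.02)&(s[:,0]<.03)); pr('cass topz',(s[:,2]>.105)&(s[:,0]>-.005)&(s[:,0]<.015)&(abs(y)<.05),2)
    pr('bstop top x',(s[:,2]>.072)&(s[:,2]<.079)&(s[:,0]>.005)&(s[:,0]<.03)&(abs(y)<.05))
    pr('cass top y',(s[:,2]>.116)&(s[:,2]<.124)&(s[:,0]>-.02)&(s[:,0]<.03),1)
E
python3 -c "
from n import *
stand('w17');stand('t17');stand('s17')"
```

```text
w17 plate top x 573 [-0.084  -0.0793 -0.0744]
w17 head top x 4727 [-0.031  -0.0216 -0.0121]
w17 cass face z0.070 y-0.03 277 [-0.0005  0.0003  0.0014]
w17 cass face z0.070 y0.03 842 [-0.0007  0.0004  0.0015]
w17 cass face z0.078 y-0.03 225 [-0.0007  0.0003  0.0012]
w17 cass face z0.078 y0.03 872 [-0.0007  0.0004  0.0015]
w17 cass face z0.086 y-0.03 187 [-0.0006  0.0004  0.0015]
w17 cass face z0.086 y0.03 40 [-0.0008  0.0001  0.001 ]
w17 cass face z0.094 y-0.03 411 [-0.0008  0.0004  0.0014]
w17 cass face z0.094 y0.03 0 
w17 cass face z0.102 y-0.03 0 
w17 cass face z0.102 y0.03 0 
w17 cass face z0.110 y-0.03 0 
w17 cass face z0.110 y0.03 0 
w17 cass top 0 
w17 cass topz 0 
w17 bstop top x 0 
w17 cass top y 0 
t17 plate top x 0 
t17 head top x 0 
t17 cass face z0.070 y-0.03 5 
t17 cass face z0.070 y0.03 10 [-0.0079 -0.0018  0.0212]
t17 cass face z0.078 y-0.03 5 
t17 cass face z0.078 y0.03 2 
t17 cass face z0.086 y-0.03 0 
t17 cass face z0.086 y0.03 4 
t17 cass face z0.094 y-0.03 0 
t17 cass face z0.094 y0.03 5 
t17 cass face z0.102 y-0.03 0 
t17 cass face z0.102 y0.03 1 
t17 cass face z0
[... 256 characters left out ...]
5 [-0.0827 -0.0784 -0.0737]
s17 head top x 124 [-0.0293 -0.0204 -0.0106]
s17 cass face z0.070 y-0.03 6 [0.0122 0.0246 0.0251]
s17 cass face z0.070 y0.03 5 
s17 cass face z0.078 y-0.03 32 [0.0107 0.0187 0.0243]
s17 cass face z0.078 y0.03 36 [0.0109 0.0171 0.0245]
s17 cass face z0.086 y-0.03 3 
s17 cass face z0.086 y0.03 6 [0.0105 0.0109 0.0111]
s17 cass face z0.094 y-0.03 2 
s17 cass face z0.094 y0.03 2 
s17 cass face z0.102 y-0.03 5 
s17 cass face z0.102 y0.03 4 
s17 cass face z0.110 y-0.03 5 
s17 cass face z0.110 y0.03 4 
s17 cass top 144 [-0.0093  0.006   0.0201]
s17 cass topz 182 [0.106  0.1207 0.1242]
s17 bstop top x 190 [0.0105 0.018  0.0249]
s17 cass top y 277 [-0.4515  0.0293  0.384 ]
```

Call:
play_rows(rows=[0,0.1,0,0,0,0,0,0,0,0,0,0,0,0])

```text
t: 19.6
ee_pos: [0.5067, -0.1517, 0.0162]
ee_rot: [0.491, -0.495, 0.51, -0.504]
ft_force: [-12.1, -0.7, 9.2]
gripper_width: -0.001
```

Call:
play_rows(rows=[0,0,0,0,0,0,0,0,0,0,0,0,0,0])

```text
t: 19.8
ee_pos: [0.5068, -0.1517, 0.0162]
ee_rot: [0.491, -0.495, 0.509, -0.504]
ft_force: [-11.5, -1.3, 9.7]
gripper_width: -0.002
```

Call:
play_rows(rows=[0,-0.2,0,0,0,0,0,0,-0.5,0,0,0,0,0,0,-1.5,0,0,0,0,0,0,-1.5,0,0,0,0,0,0,0,0,1,0,0,0,0,0,0,3,0,0,0,0,0,0,4,0,0,0,0,0,0,4,0,0,0,0,0,0,4,0,0,0,0,0,0,2,0,0,0,0,0,0,0,0,0,0,0,0,0,0,0,0,0])

```text
t: 21.0
ee_pos: [0.4747, -0.1521, 0.1973]
ee_rot: [-0.493, 0.493, -0.506, 0.508]
ft_force: [0.3, -0.6, 0.1]
gripper_width: -0.0
```

```bash

python3 - <<'E'
from n import *
o,M=st();grab('wrist','w18');grab('top','t18');grab('scene','s18');o,M=st();z=load('w18')
cv2.imwrite('pics/w18b.png',cv2.resize(z['im'][:,:,::-1],None,fx=1.4,fy=1.4))
i=load('s18')['im'][:,:,::-1];cv2.imwrite('pics/s18b.png',cv2.resize(i,None,fx=1.4,fy=1.4,interpolation=cv2.INTER_CUBIC))
stand('w18')
E
```

```text
t 21.0 tcp [ 0.4747 -0.1521  0.1973] jaw -1.63 tooly [ 1.9e-03 -8.0e-04 -1.0e+00] F [ 0.28 -0.63  0.11] T [-0.034  0.002  0.009] w -0.0
t 21.15 tcp [ 0.473  -0.1514  0.1948] jaw -1.63 tooly [-0.0031  0.0017 -1.    ] F [-0.23 -0.38 -0.77] T [0.018 0.054 0.016] w -0.002
w18 plate top x 106 [-0.0835 -0.079  -0.0744]
w18 head top x 1044 [-0.0303 -0.0211 -0.0115]
w18 cass face z0.070 y-0.03 61 [-0.0009  0.      0.0006]
w18 cass face z0.070 y0.03 64 [-0.0004  0.0001  0.0008]
w18 cass face z0.078 y-0.03 66 [-0.0005  0.      0.0008]
w18 cass face z0.078 y0.03 73 [-0.0005  0.0002  0.0008]
w18 cass face z0.086 y-0.03 67 [-0.0006  0.0001  0.0007]
w18 cass face z0.086 y0.03 85 [-0.0006  0.0001  0.0011]
w18 cass face z0.094 y-0.03 74 [-0.0005  0.0001  0.0008]
w18 cass face z0.094 y0.03 83 [-0.0005  0.0002  0.0008]
w18 cass face z0.102 y-0.03 79 [-0.0006  0.0002  0.0007]
w18 cass face z0.102 y0.03 96 [-0.0005  0.0002  0.0009]
w18 cass face z0.110 y-0.03 90 [-0.0005  0.0001  0.0007]
w18 cass face z0.110 y0.03 108 [-0.0005  0.0002  0.0009]
w18 cass top 1400 [-0.0001  0.0047  0.0099]
w18 cass topz 2331 [0.1058 0.1192 0.1211]
w18 bstop top x 17 [0.0064 0.0195 0.0227]
w18 cass top y 1604 [-0.048   0.0044  0.0484]
```

View pics/w18b.png

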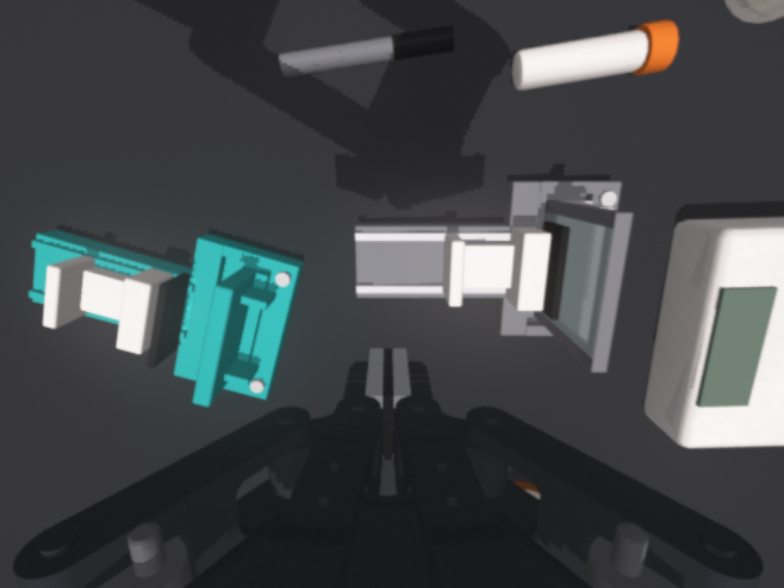

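View pics/s18b.png

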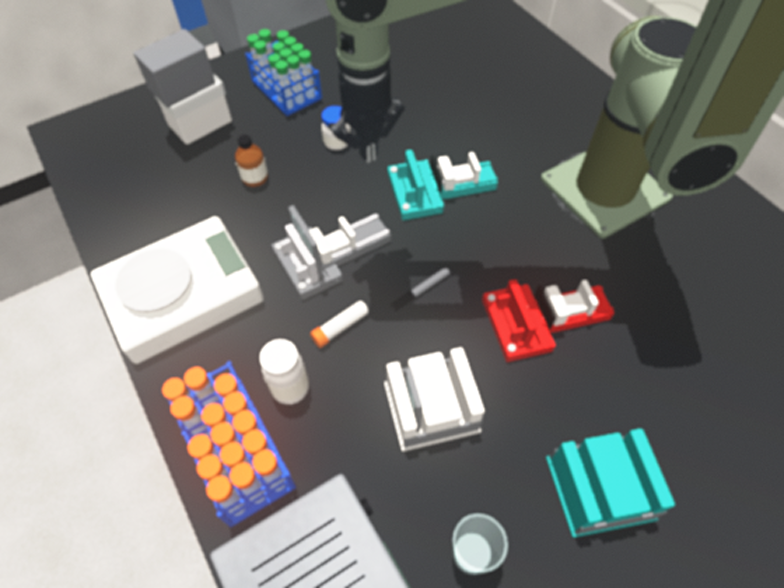

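```bash
python3 -c "
from h import *
print(r.hand_in());st()"
```

```text
the job is handed in; nothing more can be done
None
the job is handed in; nothing more can be done
```

I moved the wide cassette from the drying block into the clamp stand and pinched it against the backstop, then handed the job in. It took about 21 s of the 64 s limit, and the highest force I read was about 13 N.

**What I did:**
- I lifted the cassette out by its top edge and lowered it into the groove with a slight lean toward the backstop. I felt the floor and then the backstop (about 5 N) before letting go.
- I then pushed the clamp with the closed fingers. It slid at about 8 N and rose to 12–13 N as the pad pressed in. I backed straight off and up.

**Last checks:**
- **Position:** the cassette face measures vertical and flat to within about 0.2 mm between z = 70 and 110 mm. Its top is at about 120 mm, so the foot is on the groove floor, and it is centred along the groove.
- **Pinch:** the pad is pressed in by about 3–5 mm of its 8. My three estimates do not quite agree: 3.2 mm from the depth images, about 4 mm from the force, and about 4.5 mm from the travel.
- **Surroundings:** the narrow cassette, the bystanders and the look-alikes appear unmoved in the pictures. Nothing was touching the robot at hand-in.

**What went wrong:** the first grasp closed on air. Both the wrist and scene cameras put the fingertips about 26 mm above the reported TCP, not 22 mm below it as the interface text says. I used the camera heights from then on, and the second grasp held.

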